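# Set the custards out on the levelled stand

### The job

Get the custards ready to set flat and uncovered: with the red knob, level the setting stand's platform until the bubble lies centred between its two rings, and do so before any cup goes onto it. Take the loose teal lids off the custard cups that still have one and lay the lids flat, knob up, side by side in the empty sheet pan, and stand all four cups, uncovered and upright, on the platform's mat within its lip. Leave the flour shaker, the squeeze bottle and the timer where they are.

Things in the scene. Friction and masses are not known exactly. Their poses are not given: they have to be found in the camera images.
- platform_top (a point): centre of the platform's upper face: steel plate 200 (x) by 210 mm (y) with a grey mat and a lip 6 mm above it all round (inside it 194 x 204 mm). Level, this face is 52 mm above the worktop. z up out of the face, x away from the knob to the hinge, y to the left seen from the knob. Its stand is fixed, turned up to 10 degrees either way.
- platform (a joint): tilt of the hinged platform about the hinge along its far edge, rad: 0 is level, negative when the edge at the knob is low (as it starts, about 2 to 3 degrees), positive when that edge is high. The screw holds it at any angle and bears the load.
- knob_mid (a point): middle of the red fluted knob of the levelling screw, in front of the platform, 145 mm from the platform's centre along its -x: an upright cylinder 40 mm in diameter and 27 mm tall, its top 94 mm above the worktop; free all round and above. z along its upright axis.
- knob (a joint): turn of the knob, rad; grows as the knob is turned clockwise seen from above, which raises the knob side of the platform by 0.012 rad per rad; 0 is level, it starts between -4.4 and -3.0 and has stops at -5.5 and 3.0. Light friction (0.08 N m); it stays where it is left.
- level_centre (a point): top of the middle of the lime-green tube level (72 mm long, along the platform's x) on a ledge at the platform's +y side. Its pale 13 mm bubble runs to the higher end, 0.3 mm per mrad of tilt, and lies centred between two black rings, 21 mm apart, when the platform is level.
- pan_floor (a point): centre of the inner floor (3 mm above the worktop) of an aluminium sheet pan, 250 mm (its x) by 180 mm (its y), rim 20 mm above the worktop, walls 3 mm; empty at the start, fixed. z up.
- flour_shaker: steel flour shaker, 69 mm in diameter, 106 mm tall, upright behind the work; origin under its centre. Leave it alone.
- squeeze_bottle: brown squeeze bottle with a red nozzle, 59 mm in diameter, 172 mm tall, upright behind the work; origin under its centre. Leave it alone.
- kitchen_timer: white wind-up timer, 68 mm in diameter, 56 mm tall, in front of the work; origin under its centre. Leave it alone.
- cup_a_mid (a point): paper portion cup of custard, 42 mm tall, 58 mm across at the rim and narrower at the foot, about 75 g; this point is on its axis, half-way up (21 mm above its foot). z up along its axis. Firm enough to be gripped across the side wall. All four cups are there; some are covered by a lid, some may be open already.
- lid_a_mid (a point): loose teal lid that starts on cup_a (two to four lids are there, an absent one reads None): disc of 68 mm, top face 10 mm above its lower edge, skirt 6 mm deep (63 mm inside) round the cup's rim, round knob of 18 mm rising 22 mm above the disc; 32 mm tall, 30 g. Point: on the axis, 16 mm above the lower edge. z up to the knob. On the cup the lower edge is 36 mm above the cup's foot; lifts straight up.
- cup_b_mid (a point): paper portion cup of custard, 42 mm tall, 58 mm across at the rim and narrower at the foot, about 75 g; this point is on its axis, half-way up (21 mm above its foot). z up along its axis. Firm enough to be gripped across the side wall. All four cups are there; some are covered by a lid, some may be open already.
- lid_b_mid (a point): loose teal lid that starts on cup_b (two to four lids are there, an absent one reads None): disc of 68 mm, top face 10 mm above its lower edge, skirt 6 mm deep (63 mm inside) round the cup's rim, round knob of 18 mm rising 22 mm above the disc; 32 mm tall, 30 g. Point: on the axis, 16 mm above the lower edge. z up to the knob. On the cup the lower edge is 36 mm above the cup's foot; lifts straight up.
- cup_c_mid (a point): paper portion cup of custard, 42 mm tall, 58 mm across at the rim and narrower at the foot, about 75 g; this point is on its axis, half-way up (21 mm above its foot). z up along its axis. Firm enough to be gripped across the side wall. All four cups are there; some are covered by a lid, some may be open already.
- lid_c_mid (a point): loose teal lid that starts on cup_c (two to four lids are there, an absent one reads None): disc of 68 mm, top face 10 mm above its lower edge, skirt 6 mm deep (63 mm inside) round the cup's rim, round knob of 18 mm rising 22 mm above the disc; 32 mm tall, 30 g. Point: on the axis, 16 mm above the lower edge. z up to the knob. On the cup the lower edge is 36 mm above the cup's foot; lifts straight up.
- cup_d_mid (a point): paper portion cup of custard, 42 mm tall, 58 mm across at the rim and narrower at the foot, about 75 g; this point is on its axis, half-way up (21 mm above its foot). z up along its axis. Firm enough to be gripped across the side wall. All four cups are there; some are covered by a lid, some may be open already.
- lid_d_mid (a point): loose teal lid that starts on cup_d (two to four lids are there, an absent one reads None): disc of 68 mm, top face 10 mm above its lower edge, skirt 6 mm deep (63 mm inside) round the cup's rim, round knob of 18 mm rising 22 mm above the disc; 32 mm tall, 30 g. Point: on the axis, 16 mm above the lower edge. z up to the knob. On the cup the lower edge is 36 mm above the cup's foot; lifts straight up.

How it is judged:
On the way:
1. the platform has been brought level (within 0.012 rad, the bubble between its rings) (value of joint platform between -0.012 and 0.012 rad), for 0.3 s.
At the end, for the whole second after the job is handed in: Platform level within 0.012 rad; every cup upright (0.1 rad) on its mat, axis within 85 mm (x) and 90 mm (y) of the platform's centre; every lid flat on the pan floor, knob up (0.15 rad), axis within 105 mm (x) and 70 mm (y) of the pan's centre (all of step 1 and x of cup_a_mid in the frame of platform_top between -0.085 and 0.085 m and y of cup_a_mid in the frame of platform_top between -0.09 and 0.09 m and z of cup_a_mid in the frame of platform_top between 0.015 and 0.025 m and angle between each of cup_a_mid, cup_b_mid, cup_c_mid, cup_d_mid's own z axis and vertical below 0.1 rad and x of lid_a_mid in the frame of pan_floor between -0.105 and 0.105 m and y of lid_a_mid in the frame of pan_floor between -0.07 and 0.07 m and z of lid_a_mid in the frame of pan_floor between 0.01 and 0.022 m and angle between each of lid_a_mid, lid_b_mid, lid_c_mid, lid_d_mid's own z axis and vertical below 0.15 rad and x of cup_b_mid in the frame of platform_top between -0.085 and 0.085 m and y of cup_b_mid in the frame of platform_top between -0.09 and 0.09 m and z of cup_b_mid in the frame of platform_top between 0.015 and 0.025 m and x of lid_b_mid in the frame of pan_floor between -0.105 and 0.105 m and y of lid_b_mid in the frame of pan_floor between -0.07 and 0.07 m and z of lid_b_mid in the frame of pan_floor between 0.01 and 0.022 m and x of cup_c_mid in the frame of platform_top between -0.085 and 0.085 m and y of cup_c_mid in the frame of platform_top between -0.09 and 0.09 m and z of cup_c_mid in the frame of platform_top between 0.015 and 0.025 m and x of lid_c_mid in the frame of pan_floor between -0.105 and 0.105 m and y of lid_c_mid in the frame of pan_floor between -0.07 and 0.07 m and z of lid_c_mid in the frame of pan_floor between 0.01 and 0.022 m and x of cup_d_mid in the frame of platform_top between -0.085 and 0.085 m and y of cup_d_mid in the frame of platform_top between -0.09 and 0.09 m and z of cup_d_mid in the frame of platform_top between 0.015 and 0.025 m and x of lid_d_mid in the frame of pan_floor between -0.105 and 0.105 m and y of lid_d_mid in the frame of pan_floor between -0.07 and 0.07 m and z of lid_d_mid in the frame of pan_floor between 0.01 and 0.022 m); the robot touches nothing.
It fails at once if a cup stands on the platform while the platform is out of level by more than 0.018 rad (not (value of joint platform between -0.018 and 0.018 rad) and ((x of cup_a_mid in the frame of platform_top between -0.085 and 0.085 m and y of cup_a_mid in the frame of platform_top between -0.09 and 0.09 m and z of cup_a_mid in the frame of platform_top below 0.026 m) or (x of cup_b_mid in the frame of platform_top between -0.085 and 0.085 m and y of cup_b_mid in the frame of platform_top between -0.09 and 0.09 m and z of cup_b_mid in the frame of platform_top below 0.026 m) or (x of cup_c_mid in the frame of platform_top between -0.085 and 0.085 m and y of cup_c_mid in the frame of platform_top between -0.09 and 0.09 m and z of cup_c_mid in the frame of platform_top below 0.026 m) or (x of cup_d_mid in the frame of platform_top between -0.085 and 0.085 m and y of cup_d_mid in the frame of platform_top between -0.09 and 0.09 m and z of cup_d_mid in the frame of platform_top below 0.026 m))).
It fails at once if the flour shaker, the squeeze bottle or the timer is moved more than 3 cm (distance of any of flour_shaker, squeeze_bottle, kitchen_timer from where it was at the start of the episode above 0.03 m).
Of lid_a, lid_b, lid_c, lid_d only 2 to 4 are there at a start; the rules pass over those that are not, and their reading is None.
At some moment in a run one of cup_a, cup_b, cup_c, cup_d may be knocked a few centimetres aside while the robot is not near it.
Once in a run the grip may slacken for a moment while it holds something.
It also fails if it takes over 210 s, if anything falls off the work surface, if the arm or the gripper's body presses on something with over 40 N, if the wrist force passes 120 N, or if a joint passes its speed limit or range.

### The arm

A 6-joint arm with a two-finger parallel gripper is mounted at the origin on a cart in front of the work surface, level with it; the furniture and walls round the work are solid. World frame = base frame: x ahead of the robot, y to its left, z up, the work surface at z = 0. Lengths are in m, angles in rad, forces in N, time in s.
With the tool pointing down it reaches from about 0.25 to 0.725 m from the base axis. Payload 9.7 kg.
Tool frame: the origin (TCP) lies between the finger pads; the fingertips stand 17 mm ahead of it and the grasp point (between the pads) lies 2 mm behind it (r.tcp_to_tips is the distance from the TCP to the fingertips, in m); z points along the fingers, y is the line along which they close (so a half turn about z gives the same grasp; the last joint's range is limited). The gripper opens to 85 mm and grips with 20 to 120 N. Pads are 22 mm wide; open, the fingers measure 114 mm over their backs; the gripper's body (76 mm by 85 mm) begins 54 mm behind the grasp point. The pads swing forward as they close: fully open they stand 13 mm farther back than shut.
Start: joints at [-1.211, 0.087, 0.176, 1.66, 0, 1.571], TCP at [0.194, -0.515, 0.248] pointing down, gripper open.
Joint ranges: [-3.13, 3.13], [-0.85, 1.81], [-1.15, 1.24], [-2.2, 2.28], [-1.44, 1.52], [-3.14, 3.14]. Speed limits (rad/s): [2.22, 2.22, 2.57, 3.14, 3.14, 3.14].

### API

Orientations are given as a 3x3 rotation matrix whose columns are the frame's x, y, z axes.
In Python, from cell import monitor, viewer, r gives the robot as it stands. The module is installed in compiled form; this text tells all that it offers.
- The arm moves only by the shell command python3 -m pendant 'ROWS' [FORCE]. ROWS is JSON, a list of rows, each a list of 3 entries, a list of its own where there are three numbers: the shift along the tool's x, y, z each as a share of 0.2 m, from -1 to 1, then the turn, a rotation vector about the tool's x, y, z each as a share of pi rad, from -1 to 1, then the finger opening in mm, from 0 to 85.4. A call has 1 to 12 rows; each row is the pose to reach, as a shift and turn from the pose commanded when the call began, along the tool's axes at that moment, turning the shorter way round; what a row does not reach only later rows make up. A row lasts 1/12 s, in which the tool goes at most 41.7 mm and 7.16 degrees, less where a joint would pass 70% of its speed; a pose out of reach is approached as far as the arm can. A call with a number of a shift or a turn outside -1 to 1 is refused whole. A call with a gripper value outside its range is refused whole. The fingers move at their own pace and stop on an object; FORCE is the grip in N (left out, the last holds). Time passes only in rows, so rows that repeat a pose let the fingers close. It gives the time, the measured TCP pose, the force, the opening and the grip force at its end, in the units of the state.
- monitor.observe(): the state, without advancing time (a new reading comes with each control period).
- viewer.capture(name): name is "side" or "top"; returns a dict with "pixels" (420x560x3 uint8, blue, green, red), "mtx" (3x3 intrinsics, pixels), "k1" (the pictures are not rectified: a ray, as slopes to the right and down, at radius r is drawn at 1 + k1 r^2 times it, then the intrinsics apply), "camera_from_world" (4x4, takes a point from world to camera coordinates). Camera axes: x right, y up, looking along -z (the intrinsics and any distortion apply to the point x, -y, -z); pixel columns grow to the right and rows downward; lengths in m; the calibration is good to about 2 mm. A picture is of the moment at which its call begins. There is no depth.
- r.close_job(): hands the job in; it is judged then, once.
The state is a dict: "t": time; "joints": joint angles; "joint_velocities": joint speeds; "joint_torque": joint torques, N m; "position": TCP position; "eef_rot": TCP orientation; "force": force on the tool from outside, world axes, zero at the start; "moment": the same for the moment, N m; "opening": opening from 0.0 (shut) to 1.0 (fully open); "finger_force": force on a finger pad.
Only numpy, scipy, OpenCV 4.12 (cv2) and the standard library are available. Lean on these libraries where they do the work, as an engineer would, in place of code of your own. Each camera call takes 0.05 s, during which the arm holds its last target. There are 200 camera calls.

## Working session

There is one attempt and no reset: what is moved stays moved. The work goes in short steps, Python scripts to look and compute and a shell command to move; the robot and the scene stay as the last step left them, time stands still between calls to the robot, and variables do not carry over. Pictures are saved under pics/ and viewed, at most 14 in all, crops included, and the job is handed in when it is done.

```bash
mkdir -p pics
cat > h.py <<'E'
import numpy as np, cv2, json
from cell import monitor, viewer, r
def cap(name):
    c=viewer.capture(name); c['pixels']=np.array(c['pixels'],np.uint8); return c
def proj(c,p):
    p=np.atleast_2d(p); T=np.array(c['camera_from_world']); q=p@T[:3,:3].T+T[:3,3]
    s=np.c_[q[:,0]/-q[:,2], -q[:,1]/-q[:,2]]; s*=1+c['k1']*(s**2).sum(1,keepdims=True)
    K=np.array(c['mtx']); return s@K[:2,:2].T+K[:2,2]
def ray(c,uv):
    K=np.array(c['mtx']); D=np.array([c['k1'],0,0,0,0.])
    s=cv2.undistortPoints(np.array(uv,float).reshape(-1,1,2),K,D).reshape(-1,2)
    T=np.array(c['camera_from_world']); R=T[:3,:3]
    d=np.c_[s[:,0],-s[:,1],-np.ones(len(s))]@R; return -R.T@T[:3,3], d
def onz(c,uv,z):
    o,d=ray(c,uv); return o+d*((z-o[2])/d[:,2])[:,None]
def blobs(c,lo,hi,amin=30):
    hsv=cv2.cvtColor(c['pixels'],cv2.COLOR_BGR2HSV); m=cv2.inRange(hsv,lo,hi)
    n,l,s,ce=cv2.connectedComponentsWithStats(m); return m,[(s[i].tolist(),ce[i].round(1).tolist()) for i in range(1,n) if s[i][4]>=amin]
E
python3 - <<'E'
from h import *
for n in('top','side'):
    c=cap(n); cv2.imwrite(f'pics/{n}0.png',c['pixels'])
    o,_=ray(c,[[280,210]]); print(n,o,onz(c,[[280,210],[0,0],[559,0],[0,419],[559,419]],0).round(3).tolist(),c['k1'])
    print('teal',blobs(c,(80,60,40),(100,255,255))[1]); print('lime',blobs(c,(35,80,60),(75,255,255))[1]); 
    print('red',blobs(c,(0,130,60),(8,255,255))[1])
s=monitor.observe(); print(s['t'],s['position'],np.round(s['eef_rot'],3).tolist(),s['opening'])
E
```

```text
top [0.36168397 0.01512817 1.11602677] [[0.599, 0.019, 0.0], [1.144, 0.842, 0.0], [1.256, -0.723, 0.0], [0.061, 0.631, 0.0], [0.15, -0.66, 0.0]] -0.022703558556890654
teal [([347, 59, 39, 52, 1021], [367.6, 86.0]), ([122, 196, 28, 27, 573], [135.1, 208.9]), ([178, 206, 28, 27, 578], [191.7, 218.5]), ([171, 246, 28, 28, 614], [184.7, 259.4])]
lime [([228, 183, 13, 29, 158], [233.6, 197.6])]
red [([227, 108, 21, 23, 343], [236.7, 118.6]), ([259, 258, 19, 19, 249], [268.2, 267.0])]
side [0.53619462 0.82001215 0.44266454] [[0.59, -0.166, -0.0], [-2.83, 5.415, 0.0], [3.617, 6.146, -0.0], [0.917, 0.509, 0.0], [0.199, 0.472, 0.0]] -0.047361967880148834
teal [([0, 85, 94, 32, 984], [46.2, 96.1]), ([271, 267, 33, 24, 491], [287.3, 280.3]), ([326, 273, 34, 21, 467], [342.6, 284.1]), ([254, 321, 41, 26, 614], [273.9, 334.2])]
lime [([153, 7, 5, 7, 32], [154.8, 10.2]), ([428, 63, 7, 7, 32], [431.0, 66.5]), ([374, 64, 15, 12, 106], [380.7, 68.3]), ([269, 323, 10, 9, 50], [274.6, 327.7])]
red [([159, 4, 9, 11, 87], [163.0, 9.2]), ([392, 56, 7, 9, 41], [395.8, 60.4]), ([462, 61, 24, 26, 376], [476.3, 72.9]), ([417, 64, 8, 7, 47], [420.7, 67.5]), ([427, 71, 9, 12, 104], [431.0, 76.5]), ([161, 192, 22, 36, 400], [171.2, 213.8]), ([330, 208, 18, 17, 262], [338.4, 216.1])]
0.1 [ 0.1935792  -0.51460839  0.24765168] [[0.936, 0.352, -0.0], [0.352, -0.936, 0.001], [-0.0, -0.001, -1.0]] 0.9979256105542599
```

View pics/top0.png

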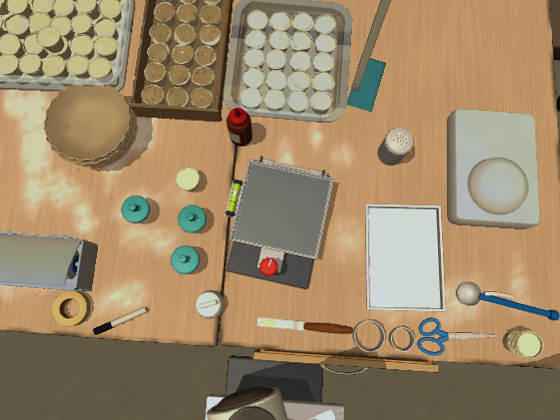

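View pics/side0.png

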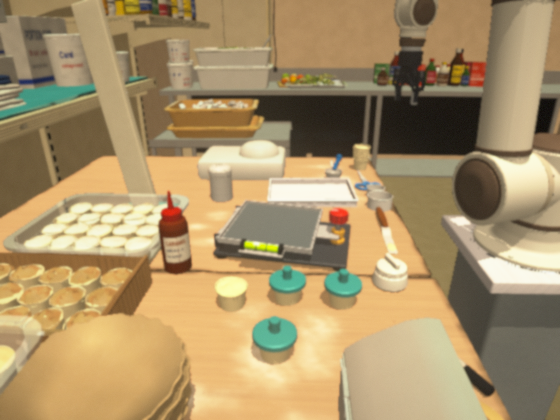

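The top view shows three lidded cups at about (135,209), (192,218) and (185,259), plus an open cup at (188,179). It also shows the platform near (283,208), the red knob at (268,267), the pan at (404,257), the timer at (209,303) and the level at (234,198). The side view agrees with this.

```bash
cat > m.py <<'E'
from h import *
c=cap('top'); s=cap('side')
img=c['pixels']
def tri(a,b):
    o1,d1=ray(c,[a]);o2,d2=ray(s,[b]);d1=d1[0];d2=d2[0]
    k=np.linalg.lstsq(np.c_[d1,-d2],o2-o1,rcond=None)[0]; p,q=o1+k[0]*d1,o2+k[1]*d2
    return ((p+q)/2).round(4),np.linalg.norm(p-q).round(4)
T=[(135.1,208.9),(191.7,218.5),(184.7,259.4)]; S=[(273.9,334.2),(287.3,280.3),(342.6,284.1)]
for a,b in zip(T,S): print('lid',onz(c,[a],0.045)[0].round(4),tri(a,b))
hsv=cv2.cvtColor(img,cv2.COLOR_BGR2HSV)
_,b=blobs(c,(18,50,120),(35,255,255)); b=[x for x in b if 160<x[1][0]<215 and 150<x[1][1]<200]; print('open',b,[onz(c,[x[1]],0.040)[0].round(4) for x in b])
kn=(268.2,267.0); print('knob',onz(c,[kn],0.09)[0].round(4),tri(kn,(338.4,216.1)))
# pan: bright low-sat
m=cv2.inRange(hsv,(0,0,150),(180,60,255)); m[:, :350]=0; m[:,448:]=0; m[:195]=0; m[318:]=0
m=cv2.morphologyEx(m,cv2.MORPH_OPEN,np.ones((5,5)))
cn=max(cv2.findContours(m,0,2)[0],key=cv2.contourArea); w=onz(c,cn.reshape(-1,2),0.02)
print('pan',cv2.minAreaRect((w[:,:2]*1000).astype(np.float32)))
# platform: grey dark
m=cv2.inRange(hsv,(0,0,60),(180,60,145)); m[:, :225]=0; m[:,335:]=0; m[:155]=0; m[290:]=0
m=cv2.morphologyEx(m,cv2.MORPH_OPEN,np.ones((5,5)))
cn=max(cv2.findContours(m,0,2)[0],key=cv2.contourArea); w=onz(c,cn.reshape(-1,2),0.052)
print('plat',cv2.minAreaRect((w[:,:2]*1000).astype(np.float32)))
print('lime',onz(c,[(233.6,197.6)],0.06))
print('timer',onz(c,[(209,303)],0.05),'bottle',onz(c,[(238,118)],0.15),onz(c,[(399,141)],.1))
cv2.imwrite('pics/crop.png',cv2.resize(img[150:310,110:350],(720,480),interpolation=cv2.INTER_CUBIC))
E
python3 m.py
```

```text
lid [0.5674 0.3668 0.045 ] (array([0.5699, 0.3691, 0.0378]), np.float64(0.0021))
lid [0.5536 0.2282 0.045 ] (array([0.5554, 0.2294, 0.0388]), np.float64(0.0013))
lid [0.455  0.2342 0.045 ] (array([0.4565, 0.2355, 0.0379]), np.float64(0.0017))
open [([175, 167, 25, 24, 405], [187.3, 178.2])] [array([0.6537, 0.2507, 0.04  ])]
knob [0.4474 0.0362 0.09  ] (array([0.4495, 0.0362, 0.0785]), np.float64(0.0024))
pan ((497.42376708984375, -282.49981689453125), (246.93922424316406, 174.82273864746094), 2.1620123386383057)
plat ((592.1896362304688, 16.967979431152344), (202.3052520751953, 187.66712951660156), 81.19693756103516)
lime [[0.60837127 0.13102173 0.06      ]]
timer [[0.35890423 0.16654346 0.05      ]] bottle [[0.77245482 0.12769583 0.15      ]] [[ 0.76324571 -0.24997522  0.1       ]]
```

View pics/crop.png

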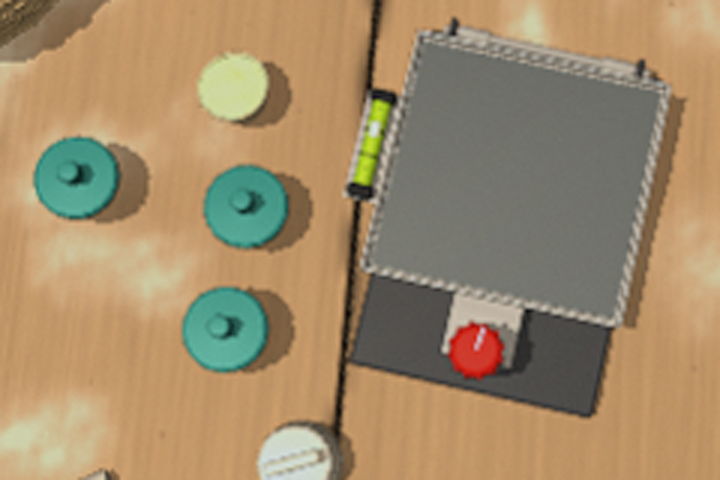

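The crop confirms the layout. The white mark on the knob is visible and the bubble sits off towards the far (high) end, about (375,130) against a tube centre at (371,144). I'll move above the knob next.

```bash
python3 -m pendant '[[[0.72,-0.71,0],[0,0,0.1144],85],[[0.72,-0.71,0],[0,0,0.1144],85],[[0.72,-0.71,0],[0,0,0.1144],85],[[0.72,-0.71,0],[0,0,0.1144],85],[[0.72,-0.71,0],[0,0,0.1144],85],[[0.72,-0.71,0],[0,0,0.1144],85]]' 30
python3 -m pendant '[[[0.42,-0.92,0],[0,0,0],85],[[0.42,-0.92,0],[0,0,0],85],[[0.42,-0.92,0],[0,0,0],85],[[0.42,-0.92,0],[0,0,0],85],[[0.42,-0.92,0],[0,0,0],85],[[0.42,-0.92,0],[0,0,0],85]]'
python3 -m pendant '[[[0.42,-0.92,0],[0,0,0],85],[[0.42,-0.92,0],[0,0,0],85],[[0.42,-0.92,0],[0,0,0],85],[[0.42,-0.92,0],[0,0,0],85],[[0.42,-0.92,0],[0,0,0],85],[[0.42,-0.92,0],[0,0,0],85]]'
cat > st.py <<'E'
from h import *
import sys
s=monitor.observe(); R=np.array(s['eef_rot']); p=np.array(s['position'])
print('t',round(s['t'],2),'p',p.round(4),'yaw',np.degrees(np.arctan2(R[1,0],R[0,0])).round(2),'zdir',R[:,2].round(3),'j',np.round(s['joints'],2),'open',round(s['opening']*85.4,1),'F',np.round(s['force'],1),'ff',np.round(s['finger_force'],1))
a=[float(x) for x in sys.argv[1:]]
if a: # target x y z [yaw deg] -> shares
    d=R.T@(np.array(a[:3])-p)/0.2; print('shift shares',d.round(3),'n',np.ceil(np.linalg.norm(d)*.2/.0417))
    if len(a)>3: print('turn share', round(-((a[3]-np.degrees(np.arctan2(R[1,0],R[0,0]))+180)%360-180)/180,4))
E
python3 st.py 0.449 0.037 0.085
```

```text
t: 0.7
position: [0.28, -0.3268, 0.2489]
eef_rot: [[1.0, 0.004, 0.001], [0.004, -1.0, 0.001], [0.001, -0.001, -1.0]]
force: [-0.9, -0.2, 0.1]
opening: 0.996
finger_force: 0.0
t: 1.2
position: [0.364, -0.1427, 0.2483]
eef_rot: [[1.0, 0.006, 0.001], [0.006, -1.0, 0.001], [0.001, -0.001, -1.0]]
force: [-0.4, -0.7, -0.3]
opening: 0.993
finger_force: 0.0
t: 1.7
position: [0.4486, 0.0182, 0.2474]
eef_rot: [[0.999, 0.032, -0.001], [0.032, -0.999, 0.017], [-0.001, -0.017, -1.0]]
force: [-0.5, 0.0, -0.0]
opening: 0.993
finger_force: 0.0
t 1.7 p [0.4486 0.0182 0.2474] yaw 1.85 zdir [-0.001  0.017 -1.   ] j [ 0.03 -0.15 -0.06  1.67  0.02  3.14] open 84.8 F [-0.5  0.  -0. ] ff 0.0
shift shares [ 0.005 -0.08   0.814] n 4.0
```

```bash
for i in 1 2 3 4; do python3 -m pendant '[[[0,0,0],[0,0,-0.417],85],[[0,0,0],[0,0,-0.417],85],[[0,0,0],[0,0,-0.417],85],[[0,0,0],[0,0,-0.417],85],[[0,0,0],[0,0,-0.417],85],[[0,0,0],[0,0,-0.417],85],[[0,0,0],[0,0,-0.417],85],[[0,0,0],[0,0,-0.417],85],[[0,0,0],[0,0,-0.417],85],[[0,0,0],[0,0,-0.417],85],[[0,0,0],[0,0,-0.417],85],[[0,0,0],[0,0,-0.417],85]]' >/dev/null; done; python3 st.py 0.449 0.037 0.085
```

```text
t 5.7 p [0.4467 0.0154 0.2483] yaw -58.39 zdir [-0.001  0.016 -1.   ] j [ 0.03 -0.16 -0.06  1.67  0.02 -2.1 ] open 85.2 F [-1.2 -0.5  0.5] ff 0.0
shift shares [-0.075 -0.06   0.818] n 4.0
```

```bash
python3 -m pendant '[[[-0.075,-0.06,0],[-0.0024,0.0045,0],85],[[-0.075,-0.06,0],[-0.0024,0.0045,0],85],[[-0.075,-0.06,0.6],[-0.0024,0.0045,0],85],[[-0.075,-0.06,0.6],[-0.0024,0.0045,0],85],[[-0.075,-0.06,0.6],[-0.0024,0.0045,0],85],[[-0.075,-0.06,0.6],[-0.0024,0.0045,0],85]]'; python3 st.py 0.449 0.037 0.085
cat >> h.py <<'E'
def level(tag,save=True):
    c=cap('top'); v=c['pixels'][175:220,218:250]
    if save: cv2.imwrite(f'pics/{tag}.png',cv2.resize(v,None,fx=12,fy=12,interpolation=cv2.INTER_CUBIC))
    return c
E
python3 - <<'E'
from h import *
c=cap('top'); s=cap('side')
a=cv2.resize(c['pixels'][170:300,210:350],(560,520),interpolation=cv2.INTER_CUBIC)
b=cv2.resize(s['pixels'][195:265,215:375],(0,0),fx=1.5,fy=1.5)
a[:b.shape[0]//1,320:]=b[:, :240]
cv2.imwrite('pics/k1.png',a)
E
```

```text
t: 6.2
position: [0.4453, 0.0362, 0.1215]
eef_rot: [[0.523, -0.853, -0.01], [-0.853, -0.523, -0.001], [-0.004, 0.009, -1.0]]
force: [-0.5, -1.5, -0.4]
opening: 1.002
finger_force: 0.0
t 6.2 p [0.4453 0.0362 0.1215] yaw -58.5 zdir [-0.01  -0.001 -1.   ] j [ 0.08 -0.16 -0.31  1.43 -0.   -2.04] open 85.6 F [-0.5 -1.5 -0.4] ff 0.0
shift shares [ 0.007 -0.02   0.182] n 1.0
```

View pics/k1.png

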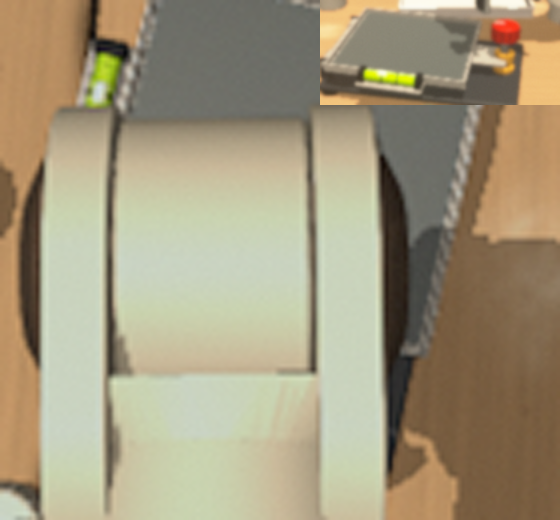

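The top view is blocked by the arm. The side inset shows the level, with its bubble, and the red knob clear below the gripper. I'll descend and grip the knob.

```bash
python3 -m pendant '[[[0.007,-0.02,0.18],[0,0,0],85],[[0.007,-0.02,0.18],[0,0,0],85],[[0.007,-0.02,0.18],[0,0,0],30],[[0.007,-0.02,0.18],[0,0,0],30],[[0.007,-0.02,0.18],[0,0,0],30],[[0.007,-0.02,0.18],[0,0,0],30],[[0.007,-0.02,0.18],[0,0,0],30],[[0.007,-0.02,0.18],[0,0,0],30],[[0.007,-0.02,0.18],[0,0,0],30]]' 40; python3 st.py 0.449 0.037 0.085
python3 - <<'E'
from h import *
s=cap('side'); cv2.imwrite('pics/s1.png',cv2.resize(s['pixels'][160:280,200:400],(800,480),interpolation=cv2.INTER_CUBIC))
E
```

```text
t: 7.05
position: [0.4518, 0.0361, 0.095]
eef_rot: [[0.525, -0.851, -0.001], [-0.851, -0.525, -0.004], [0.003, 0.003, -1.0]]
force: [-15.3, -10.6, 17.4]
opening: 0.454
finger_force: 40.0
t 7.05 p [0.4518 0.0361 0.095 ] yaw -58.3 zdir [-0.001 -0.004 -1.   ] j [ 0.08 -0.15 -0.35  1.37 -0.   -2.04] open 38.7 F [-15.3 -10.6  17.4] ff 40.0
shift shares [-0.011  0.009  0.05 ] n 1.0
```

View pics/s1.png

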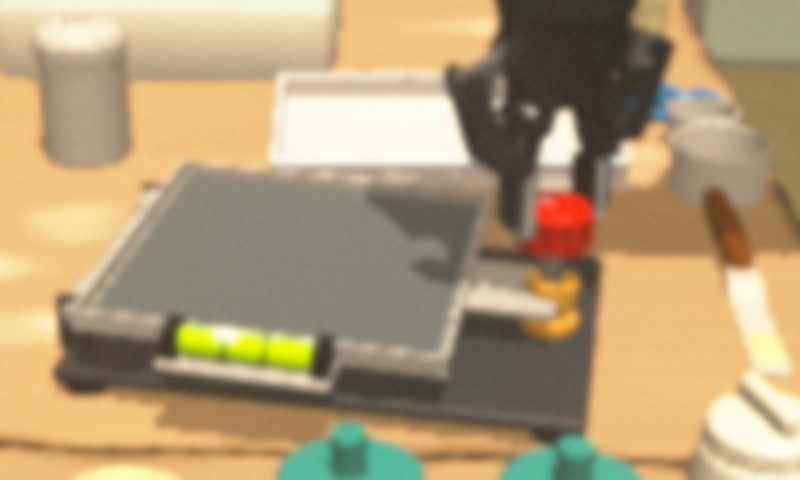

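The gripper holds the knob, which shows at about (558,225) in the crop. The bubble is at about (228,338) near the left ring, with the tube centre at about (248,343), so it is roughly 10 mm off. That calls for a clockwise turn of about 3 rad.

```bash
for i in 1 2 3; do python3 -m pendant '[[[0,0,-0.015],[0,0,0.333],30],[[0,0,-0.015],[0,0,0.333],30],[[0,0,-0.015],[0,0,0.333],30],[[0,0,-0.015],[0,0,0.333],30],[[0,0,-0.015],[0,0,0.333],30],[[0,0,-0.015],[0,0,0.333],30],[[0,0,-0.015],[0,0,0.333],30],[[0,0,-0.015],[0,0,0.333],30],[[0,0,-0.015],[0,0,0.333],30],[[0,0,-0.015],[0,0,0.333],30]]' |grep force; done; python3 st.py 0.449 0.037 0.085
cat > lev.py <<'E'
from h import *
import sys
s=cap('side'); P=s['pixels']; v=P[235:260,235:290]
hsv=cv2.cvtColor(P,cv2.COLOR_BGR2HSV)
# profile along the tube
for row in (243,244,245,246,247,248): print(row,' '.join(f"{a}" for a in hsv[row,240:286,1]))
cv2.imwrite(f'pics/{sys.argv[1]}.png',cv2.resize(P[230:265,230:295],None,fx=12,fy=12,interpolation=cv2.INTER_CUBIC))
E
python3 lev.py l1
```

```text
force: [-14.3, -10.0, -2.6]
finger_force: 46.6
force: [-9.7, -1.3, -19.9]
finger_force: 47.3
force: [1.8, 7.0, -42.7]
finger_force: 48.6
t 9.6 p [0.4498 0.0383 0.0965] yaw 121.78 zdir [-0.01   0.001 -1.   ] j [ 0.08 -0.14 -0.34  1.38  0.    1.1 ] open 37.6 F [  1.8   7.  -42.7] ff 48.6
shift shares [-0.004 -0.006  0.058] n 1.0
243 85 92 116 173 221 255 255 255 255 255 255 255 255 255 255 225 215 177 126 80 55 48 50 70 110 155 181 182 185 185 184 186 188 185 174 163 153 140 114 83 65 62 60 52 50 46
244 90 103 116 172 215 248 255 255 255 255 255 255 255 255 253 227 233 222 180 145 121 111 112 133 164 198 227 249 255 255 255 255 255 252 232 219 203 184 150 94 69 65 59 58 53 55
245 95 98 119 165 209 227 255 253 255 255 255 255 255 255 233 229 242 251 228 204 193 185 187 196 214 225 232 255 255 255 255 255 255 255 255 255 255 209 154 92 65 70 61 62 56 55
246 95 91 114 152 177 192 202 203 203 213 225 231 242 235 217 208 223 243 255 255 244 237 244 238 247 227 233 255 255 255 255 255 255 255 255 255 255 211 145 76 75 70 63 57 57 57
247 78 85 91 98 108 114 118 120 126 140 160 175 178 185 173 171 184 203 213 221 225 234 233 230 220 208 233 245 255 255 255 255 255 255 255 255 245 205 143 88 72 67 58 58 54 55
248 60 67 66 67 68 68 69 71 73 78 86 94 100 100 95 93 104 121 137 151 169 174 179 179 178 172 184 201 212 220 228 233 243 255 249 240 222 192 134 82 82 66 60 54 54 54
```

View pics/l1.png

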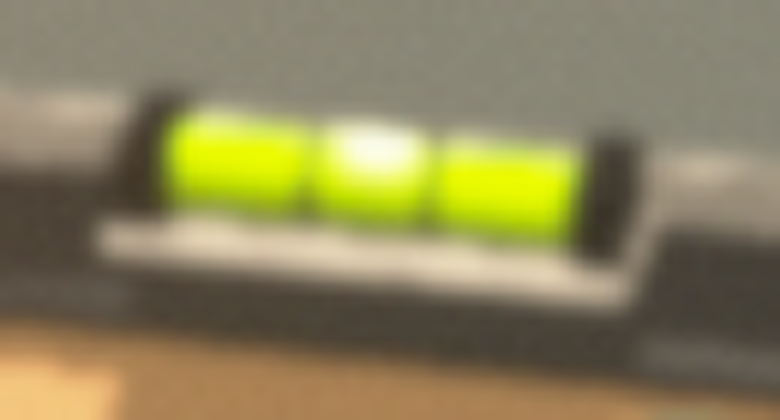

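The side crop shows the rings at about x = 313 and 430. The bubble spans about 330–425, so it lies between them, roughly 1 mm past centre. I'll turn back slightly, relieve the force, release and rise.

```bash
python3 -m pendant '[[[0,0,0.02],[0,0,-0.05],30],[[0,0,0.03],[0,0,-0.05],30],[[0,0,0.03],[0,0,-0.05],30],[[0,0,0.03],[0,0,-0.05],85],[[0,0,0.03],[0,0,-0.05],85],[[0,0,0.03],[0,0,-0.05],85],[[0,0,0.03],[0,0,-0.05],85],[[0,0,0.0],[0,0,-0.05],85],[[0,0,-0.2],[0,0,-0.05],85],[[0,0,-0.5],[0,0,-0.05],85],[[0,0,-0.5],[0,0,-0.05],85],[[0,0,-0.5],[0,0,-0.05],85]]' |grep -E 'force|pos|open'
python3 st.py 0.555 0.229 0.15 0;  python3 - <<'E'
from h import *
s=cap('side'); hsv=cv2.cvtColor(s['pixels'],cv2.COLOR_BGR2HSV); print(hsv[242:245,250:272,1])
print(blobs(s,(80,60,40),(100,255,255))[1])
E
```

```text
position: [0.4549, 0.0377, 0.2072]
force: [0.6, 0.8, 1.1]
opening: 0.995
finger_force: 0.0
t 10.65 p [0.4549 0.0377 0.2072] yaw 130.94 zdir [ 0.008  0.    -1.   ] j [ 0.08 -0.16 -0.14  1.58 -0.    0.94] open 85.0 F [0.6 0.8 1.1] ff 0.0
shift shares [0.396 1.003 0.29 ] n 6.0
turn share 0.7275
[[255 246 235 220 201 185 161 128  77  37  25  23  24  42  82 117 121 125
  124 125 126 126]
 [255 255 255 255 244 221 198 161 107  68  51  45  50  73 117 159 178 188
  187 188 187 187]
 [255 255 255 255 254 230 230 197 163 129 112 106 113 132 172 201 217 251
  255 255 255 255]]
[([0, 85, 94, 32, 987], [46.2, 96.1]), ([271, 271, 33, 19, 461], [287.2, 280.9]), ([326, 273, 34, 21, 455], [342.6, 284.1]), ([255, 321, 40, 25, 521], [273.9, 333.4])]
```

```bash
python3 st.py 0.456 0.235 0.14 180;  python3 - <<'E'
from h import *
c=cap('top'); P=c['pixels']; print(blobs(c,(80,60,40),(100,255,255))[1],blobs(c,(35,80,60),(75,255,255),5)[1])
cv2.imwrite('pics/lt.png',np.vstack([cv2.resize(P[178:216,220:250],(300,380),interpolation=cv2.INTER_CUBIC)]))
E
```

```text
t 10.7 p [0.4544 0.0377 0.2045] yaw 130.94 zdir [ 0.005  0.    -1.   ] j [ 0.08 -0.15 -0.14  1.58 -0.    0.94] open 85.0 F [-0.1 -0.8 -0.9] ff 0.0
shift shares [0.741 0.652 0.323] n 5.0
turn share -0.2725
[([347, 59, 39, 52, 1021], [367.6, 86.0]), ([122, 196, 28, 27, 573], [135.1, 208.9]), ([178, 206, 26, 26, 559], [191.3, 218.6]), ([171, 246, 28, 28, 611], [184.7, 259.3])] []
```

View pics/lt.png

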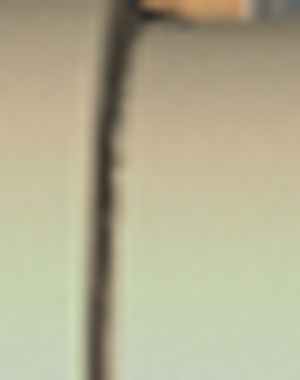

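The arm still hides the level in the top view, so I'll check it again later. Next is the first lid.

```bash
python3 -m pendant '[[[0.741,0.652,0],[0,0,-0.2725],45],[[0.741,0.652,0],[0,0,-0.2725],45],[[0.741,0.652,0],[0,0,-0.2725],45],[[0.741,0.652,0.3],[0,0,-0.2725],45],[[0.741,0.652,0.32],[0,0,-0.2725],45],[[0.741,0.652,0.32],[0,0,-0.2725],45],[[0.741,0.652,0.32],[0,0,-0.2725],45],[[0.741,0.652,0.32],[0,0,-0.2725],45],[[0.741,0.652,0.32],[0,0,-0.2725],45]]' |grep -E 'pos'
python3 st.py 0.456 0.235 0.066 180;  python3 - <<'E'
from h import *
c=cap('top'); P=c['pixels']; print(blobs(c,(80,60,40),(100,255,255))[1],blobs(c,(35,80,60),(75,255,255),5)[1])
s=cap('side')['pixels'][220:320,240:400]; t=P[178:216,220:250]
s=cv2.resize(s,(480,300),interpolation=cv2.INTER_CUBIC);t=cv2.resize(t,(237,300),interpolation=cv2.INTER_CUBIC)
cv2.imwrite('pics/lt2.png',np.hstack([s,t]))
E
```

```text
position: [0.454, 0.2348, 0.1366]
t 11.5 p [0.454  0.2348 0.1366] yaw 179.82 zdir [-0.001 -0.001 -1.   ] j [ 0.48 -0.02 -0.15  1.44 -0.    0.48] open 45.2 F [-0.3 -1.1  0.1] ff 0.0
shift shares [-0.01   0.002  0.353] n 2.0
turn share -0.001
[([347, 59, 39, 52, 1022], [367.7, 86.0]), ([178, 206, 28, 26, 576], [191.7, 218.5]), ([173, 261, 26, 13, 233], [185.4, 266.6])] [([228, 183, 13, 28, 167], [233.6, 196.4])]
```

View pics/lt2.png

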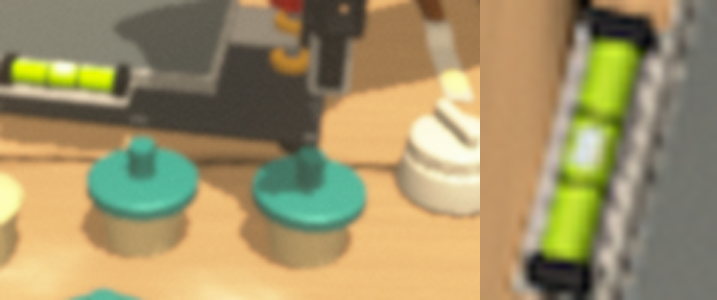

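The bubble is centred between the rings in both views (top inset: rings at y≈115 and 183, bubble at 148). The gripper is above the lid at (310,185). I'll check the lid-knob positions numerically before descending.

Run:
```python
from h import *
s=cap('side'); print(onz(s,[(343.4,269.5),(287.4,266.5)],0.068).round(4))
print(proj(s,[[.456,.235,.068],[.454,.2348,.12],[.454,.257,.12]]).round(1))
```

```text
[[0.4578 0.2345 0.068 ]
 [0.556  0.2291 0.068 ]]
[[344.4 269.7]
 [347.6 243.6]
 [349.  250.1]]
```

```bash
python3 -m pendant '[[[-0.015,0,0.2],[0,0,0],45],[[-0.015,0,0.35],[0,0,0],45],[[-0.015,0,0.355],[0,0,0],45],[[-0.015,0,0.355],[0,0,0],10],[[-0.015,0,0.355],[0,0,0],10],[[-0.015,0,0.355],[0,0,0],10],[[-0.015,0,0.355],[0,0,0],10],[[-0.015,0,0.355],[0,0,0],10],[[-0.015,0,0.355],[0,0,0],10]]' 50; python3 st.py
```

```text
t: 12.4
position: [0.4586, 0.2354, 0.0687]
eef_rot: [[-1.0, 0.0, 0.003], [0.0, 1.0, 0.001], [-0.003, 0.001, -1.0]]
force: [0.0, -1.1, 7.2]
opening: 0.181
finger_force: 49.2
t 12.4 p [0.4586 0.2354 0.0687] yaw 179.99 zdir [ 0.003  0.001 -1.   ] j [ 0.47  0.01 -0.25  1.31 -0.    0.47] open 15.4 F [ 0.  -1.1  7.2] ff 49.2
```

```bash
python3 -m pendant '[[[0,0,-0.2],[0,0,0],10],[[0,0,-0.4],[0,0,0],10],[[0,0,-0.6],[0,0,0],10],[[0,-0.2,-0.6],[0,0,0],10],[[0,-0.4,-0.6],[0,0,0],10],[[0,-0.6,-0.6],[0,0,0],10],[[0,-0.8,-0.6],[0,0,0],10],[[0,-1,-0.6],[0,0,0],10]]' 60 |grep -E 'pos|open'
python3 -m pendant '[[[0,-0.2,0],[0,0,0],10],[[0,-0.4,0],[0,0,0],10],[[0,-0.6,0],[0,0,0],10],[[0,-0.8,0],[0,0,0],10],[[0,-1,0],[0,0,0],10]]' |grep -E 'pos|open'
python3 -m pendant '[[[0.1,-0.2,0],[0,0,0],10],[[0.208,-0.4,0],[0,0,0],10],[[0.208,-0.6,0],[0,0,0],10],[[0.208,-0.6,0],[0,0,0],10],[[0.208,-0.6,0],[0,0,0],10]]' |grep -E 'pos|open'
python3 st.py 0.417 -0.285 0.037 180
python3 - <<'E'
from h import *
s=cap('side'); c=cap('top'); cv2.imwrite('pics/p1.png',np.hstack([cv2.resize(s['pixels'][130:310,220:420],(500,450)),c['pixels'][190:320,350:450].repeat(3,0).repeat(3,1)[:450]]))
E
```

```text
position: [0.4573, 0.0334, 0.1878]
opening: 0.174
position: [0.4573, -0.1671, 0.1879]
opening: 0.177
position: [0.4154, -0.2871, 0.1872]
opening: 0.18
t 13.9 p [ 0.4154 -0.2871  0.1872] yaw 179.77 zdir [ 0.001 -0.001 -1.   ] j [-0.6  -0.04 -0.07  1.54 -0.   -0.6 ] open 15.4 F [ 0.1  0.2 -0.6] ff 59.1
shift shares [-0.007  0.011  0.751] n 4.0
turn share -0.0013Traceback (most recent call last):
  File "<stdin>", line 2, in <module>
    return _nx.concatenate(arrs, 1, dtype=dtype, casting=casting)
           ~~~~~~~~~~~~~~~^^^^^^^^^^^^^^^^^^^^^^^^^^^^^^^^^^^^^^^
ValueError: all the input array dimensions except for the concatenation axis must match exactly, but along dimension 0, the array at index 0 has size 450 and the array at index 1 has size 390
```

```bash
python3 -m pendant '[[[0,0.01,0.2],[0,0,0],10],[[0,0.01,0.4],[0,0,0],10],[[0,0.01,0.6],[0,0,0],10],[[0,0.01,0.7],[0,0,0],10],[[0,0.01,0.755],[0,0,0],10],[[0,0.01,0.755],[0,0,0],10],[[0,0.01,0.755],[0,0,0],10]]' |grep -E 'pos|open|force'
python3 -m pendant '[[[0,0,0],[0,0,0],45],[[0,0,0],[0,0,0],45],[[0,0,0],[0,0,0],45],[[0,0,-0.1],[0,0,0],45],[[0,0,-0.3],[0,0,0],45],[[0,0,-0.5],[0,0,0],45],[[0,0,-0.7],[0,0,0],45],[[0,0.2,-0.7],[0,0,0],45],[[0,0.4,-0.7],[0,0,0],45],[[0,0.6,-0.7],[0,0,0],45],[[0,0.8,-0.7],[0,0,0],45],[[0,1,-0.7],[0,0,0],45]]' |grep -E 'pos|open'
python3 st.py
python3 - <<'E'
from h import *
s=cap('side'); c=cap('top'); b=blobs(c,(80,60,40),(100,255,255))[1]; print(b)
for x in b[1:]: print(onz(c,[x[1]],0.045)[0].round(3), onz(c,[x[1]],0.013)[0].round(3))
cv2.imwrite('pics/p1.png',np.hstack([cv2.resize(s['pixels'][150:300,220:420],(520,390)),c['pixels'][190:320,350:440].repeat(3,0).repeat(3,1)]))
E
```

```text
position: [0.4188, -0.2828, 0.0389]
force: [2.5, -2.9, 13.2]
opening: 0.174
finger_force: 92.7
position: [0.4152, -0.0803, 0.1758]
opening: 0.525
t 15.58 p [ 0.4152 -0.0803  0.1758] yaw -179.94 zdir [ 0.001 -0.    -1.   ] j [-0.19 -0.23 -0.27  1.54 -0.   -0.19] open 44.8 F [ 1.2 -0.3  0. ] ff 0.0
[([347, 59, 39, 52, 1023], [367.6, 86.0]), ([122, 196, 28, 27, 574], [135.1, 208.9]), ([178, 206, 28, 26, 576], [191.7, 218.5]), ([405, 286, 11, 22, 134], [410.9, 297.6])]
[0.567 0.367 0.045] [0.574 0.377 0.013]
[0.554 0.228 0.045] [0.559 0.235 0.013]
[ 0.404 -0.298  0.045] [ 0.405 -0.307  0.013]
```

View pics/p1.png

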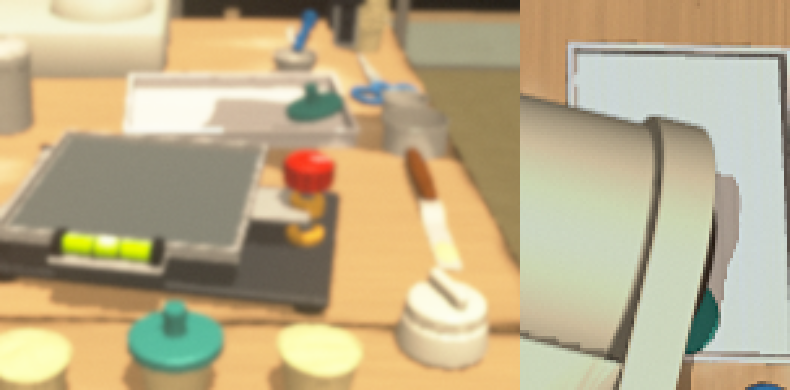

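The first lid is in the pan at about (315,105) in the side part, and its cup is now open. Next lid.

```bash
python3 -m pendant '[[[-0.1,0.2,0],[0,0,0],45],[[-0.2,0.4,0],[0,0,0],45],[[-0.3,0.6,0],[0,0,0],45],[[-0.35,0.77,0],[0,0,0],45]]' |grep -E 'pos'
python3 -m pendant '[[[-0.1,0.2,0],[0,0,0],45],[[-0.2,0.4,0],[0,0,0],45],[[-0.3,0.6,0],[0,0,0],45],[[-0.353,0.777,0],[0,0,0],45],[[-0.353,0.777,0],[0,0,0],45],[[-0.353,0.777,0],[0,0,0],45]]' |grep -E 'pos'
python3 st.py 0.5565 0.2292 0.067
python3 - <<'E'
from h import *
s=cap('side'); print(blobs(s,(80,60,40),(100,255,255))[1])
E
```

```text
position: [0.4856, 0.0705, 0.1756]
position: [0.5553, 0.2263, 0.1743]
t 16.52 p [0.5553 0.2263 0.1743] yaw -179.76 zdir [-0.001 -0.001 -1.   ] j [ 0.39  0.19  0.15  1.53 -0.    0.38] open 44.9 F [ 0.2 -0.3  0.4] ff 0.0
shift shares [-0.007  0.015  0.537] n 3.0
[([0, 85, 94, 32, 987], [46.3, 96.1]), ([332, 187, 18, 8, 102], [341.0, 190.7]), ([270, 271, 34, 19, 418], [287.8, 281.4]), ([254, 321, 41, 26, 473], [272.9, 333.5])]
```

```bash
python3 -m pendant '[[[-0.007,0.015,0.2],[0,0,0],45],[[-0.007,0.015,0.4],[0,0,0],45],[[-0.007,0.015,0.537],[0,0,0],45],[[-0.007,0.015,0.537],[0,0,0],45],[[-0.007,0.015,0.537],[0,0,0],10],[[-0.007,0.015,0.537],[0,0,0],10],[[-0.007,0.015,0.537],[0,0,0],10],[[-0.007,0.015,0.537],[0,0,0],10],[[-0.007,0.015,0.537],[0,0,0],10],[[-0.007,0.015,0.537],[0,0,0],10]]' 60
python3 -m pendant '[[[0,0,-0.2],[0,0,0],10],[[0,0,-0.4],[0,0,0],10],[[0,0,-0.6],[0,0,0],10],[[0,-0.2,-0.6],[0,0,0],10],[[0,-0.4,-0.6],[0,0,0],10],[[0,-0.6,-0.6],[0,0,0],10],[[0,-0.8,-0.6],[0,0,0],10],[[0,-1,-0.6],[0,0,0],10],[[0,-1,-0.6],[0,0,0],10]]' |grep -E 'pos|open'
python3 st.py 0.497 -0.282 0.18
```

```text
t: 17.4
position: [0.5582, 0.2268, 0.0709]
eef_rot: [[-1.0, 0.0, 0.004], [0.0, 1.0, 0.0], [-0.004, 0.0, -1.0]]
force: [-0.1, -1.2, 8.0]
opening: 0.17
finger_force: 59.0
position: [0.557, 0.021, 0.1896]
opening: 0.17
t 18.15 p [0.557  0.021  0.1896] yaw 179.72 zdir [ 0.002 -0.002 -1.   ] j [ 0.04  0.09  0.06  1.54 -0.    0.04] open 14.5 F [ 0.6 -0.1 -0.2] ff 58.8
shift shares [ 0.292 -1.516  0.051] n 8.0
```

```bash
python3 -m pendant '[[[0.05,-0.2,0],[0,0,0],10],[[0.1,-0.4,0],[0,0,0],10],[[0.15,-0.6,0],[0,0,0],10],[[0.15,-0.76,0],[0,0,0],10]]' |grep -E 'pos|open'
python3 -m pendant '[[[0.05,-0.2,0],[0,0,0],10],[[0.1,-0.4,0],[0,0,0],10],[[0.142,-0.6,0],[0,0,0],10],[[0.142,-0.756,0],[0,0,0],10],[[0.142,-0.756,0],[0,0,0],10],[[0.142,-0.756,0],[0,0,0],10]]' |grep -E 'pos|open'
python3 st.py 0.497 -0.282 0.037
python3 - <<'E'
from h import *
s=cap('side'); c=cap('top'); cv2.imwrite('pics/p2.png',np.hstack([cv2.resize(s['pixels'][120:270,240:440],(520,390)),c['pixels'][190:320,350:440].repeat(3,0).repeat(3,1)]))
E
```

```text
position: [0.5256, -0.1275, 0.1898]
opening: 0.175
position: [0.4983, -0.2781, 0.1889]
opening: 0.175
t 18.98 p [ 0.4983 -0.2781  0.1889] yaw 179.83 zdir [ 0.001 -0.001 -1.   ] j [-0.51  0.12  0.1   1.55 -0.   -0.51] open 15.0 F [-0.4  0.6 -0.3] ff 58.9
shift shares [ 0.007 -0.019  0.76 ] n 4.0
```

View pics/p2.png

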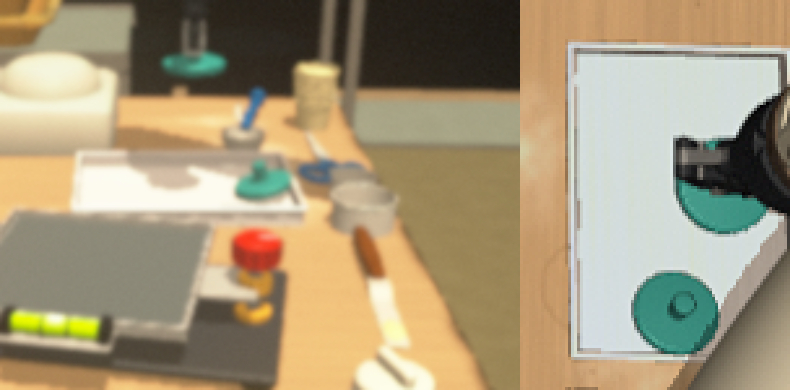

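Lid 2 is held level above the pan. Lid 1, at (676,312), lies close to the pan's near wall and looks slightly tilted, so I'll measure it before placing the next one.

```bash
cat > pan.py <<'E'
from h import *
c=cap('top'); P=c['pixels']
m,b=blobs(c,(80,60,40),(100,255,255))
for cn in cv2.findContours(m,cv2.RETR_EXTERNAL,2)[0]:
    if cv2.contourArea(cn)>150:
        w=onz(c,cn.reshape(-1,2),0.013 if cn[:,0,0].mean()>300 else .046)[:,:2]*1000
        print('px',cn.reshape(-1,2).mean(0).round(1),'fit',[np.round(v,1) for v in cv2.fitEllipse(w.astype(np.float32))])
        if cn[:,0,0].mean()>300: # knob: darker ring / highlight
            pass
hsv=cv2.cvtColor(P,cv2.COLOR_BGR2HSV)
m=cv2.inRange(hsv,(0,0,150),(180,60,255)); m[:, :350]=0; m[:,448:]=0; m[:195]=0; m[318:]=0
ys,xs=np.where(m); print('pan rows',ys.min(),ys.max(),'cols',xs.min(),xs.max())
print('pan rim corners',onz(c,[(367,204.5),(441,207),(443.5,309.5),(368,308)],.02)[:,:2].round(3).tolist())
E
python3 pan.py
```

```text
px [400.7 292.4] fit [array([ 411.7, -284.8]), array([62.2, 67. ]), np.float64(161.8)]
px [414.3 258. ] fit [array([ 497.7, -319.4]), array([34.8, 77.8]), np.float64(167.9)]
px [135.  209.9] fit [array([567.5, 366.6]), array([62.8, 65.4]), np.float64(158.3)]
px [366.9  85.4] fit [array([ 939.7, -185.6]), array([ 62.5, 179.5]), np.float64(69.1)]
pan rows 204 317 cols 350 447
pan rim corners [[0.623, -0.194], [0.63, -0.377], [0.382, -0.383], [0.373, -0.204]]
```

Lid 1 overlaps the near wall at x≈0.378, so I'll place lid 2 a bit further in and then re-seat lid 1.

```bash
python3 -m pendant '[[[-0.048,-0.057,0.2],[0,0,0],10],[[-0.048,-0.057,0.4],[0,0,0],10],[[-0.048,-0.057,0.6],[0,0,0],10],[[-0.048,-0.057,0.7],[0,0,0],10],[[-0.048,-0.057,0.75],[0,0,0],10],[[-0.048,-0.057,0.75],[0,0,0],10],[[-0.048,-0.057,0.75],[0,0,0],10]]' |grep -E 'pos|open|force'
python3 -m pendant '[[[0,0,0],[0,0,0],45],[[0,0,0],[0,0,0],45],[[0,0,0],[0,0,0],45],[[0,0,-0.1],[0,0,0],45],[[0,0,-0.3],[0,0,0],45],[[0,0,-0.5],[0,0,0],45],[[0,0,-0.5],[0,0,0],45],[[0,0.2,-0.5],[0,0,0],45],[[0,0.4,-0.5],[0,0,0],45],[[0,0.6,-0.5],[0,0,0],45],[[0,0.8,-0.5],[0,0,0],45],[[0,0.9,-0.5],[0,0,0],45]]' |grep -E 'pos|open'
python3 pan.py
python3 - <<'E'
from h import *
s=cap('side'); c=cap('top'); cv2.imwrite('pics/p3.png',np.hstack([cv2.resize(s['pixels'][160:220,260:380],(480,240)),cv2.resize(c['pixels'][240:320,350:450],(300,240))]))
E
```

```text
position: [0.5088, -0.2869, 0.0389]
force: [0.3, -0.3, -0.9]
opening: 0.171
finger_force: 65.7
position: [0.508, -0.1046, 0.1389]
opening: 0.53
px [408.8 293.2] fit [array([ 411.1, -298.3]), array([36.5, 60.7]), np.float64(88.8)]
px [136.5 210. ] fit [array([567.4, 366.6]), array([62.9, 65.5]), np.float64(160.2)]
px [367.2  85.2] fit [array([ 940.4, -186.1]), array([ 62.1, 178.3]), np.float64(69.3)]
pan rows 195 317 cols 350 445
pan rim corners [[0.623, -0.194], [0.63, -0.377], [0.382, -0.383], [0.373, -0.204]]
```

View pics/p3.png

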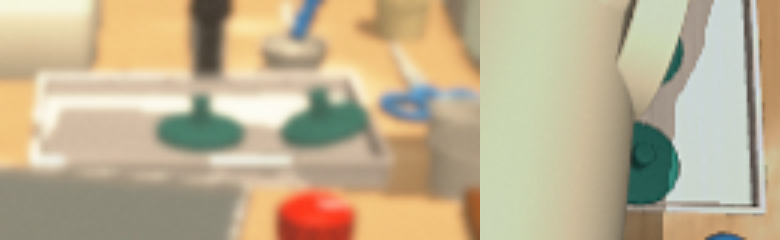

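Lid 2 lies flat. Lid 1 leans on the near wall, with its right edge raised in the side view at (322,120). I'll locate its knob and re-seat it.

```bash
python3 - <<'E'
from h import *
c=cap('top'); s=cap('side')
o1,d1=ray(c,[(404.2,291.2)]);o2,d2=ray(s,[(340.3,183.5)]);d1=d1[0];d2=d2[0]
k=np.linalg.lstsq(np.c_[d1,-d2],o2-o1,rcond=None)[0]; print(o1+k[0]*d1,o2+k[1]*d2)
E
python3 st.py 0.42 -0.286 0.045
```

```text
[ 0.41753976 -0.28433252  0.03737709] [ 0.41619065 -0.28414068  0.03725398]
t 20.97 p [ 0.5085 -0.1082  0.1386] yaw -179.98 zdir [ 0.001 -0.001 -1.   ] j [-0.21  0.   -0.13  1.44 -0.   -0.21] open 45.1 F [-0.2 -0.5 -0.3] ff 0.0
shift shares [ 0.443 -0.889  0.468] n 6.0
```

```bash
python3 -m pendant '[[[0.1,-0.2,0],[0,0,0],40],[[0.2,-0.4,0],[0,0,0],40],[[0.3,-0.6,0],[0,0,0],40],[[0.4,-0.8,0],[0,0,0],40],[[0.457,-0.88,0.1],[0,0,0],40],[[0.457,-0.88,0.3],[0,0,0],40],[[0.457,-0.88,0.47],[0,0,0],40],[[0.457,-0.88,0.47],[0,0,0],40],[[0.457,-0.88,0.47],[0,0,0],10],[[0.457,-0.88,0.47],[0,0,0],10],[[0.457,-0.88,0.47],[0,0,0],10],[[0.457,-0.88,0.47],[0,0,0],10]]' 60
python3 -m pendant '[[[0,0,-0.1],[0,0,0],10],[[0,0,-0.15],[0,0,0],10],[[-0.06,0,-0.15],[0,0,0],10],[[-0.06,0,-0.15],[0,0,0],10],[[-0.06,0,-0.15],[0,0,0],10]]'
python3 - <<'E'
from h import *
s=cap('side'); c=cap('top'); cv2.imwrite('pics/p4.png',np.hstack([cv2.resize(s['pixels'][150:220,260:380],(480,280)),cv2.resize(c['pixels'][240:320,350:450],(300,280))]))
E
```

```text
t: 21.97
position: [0.4173, -0.2842, 0.0452]
eef_rot: [[-1.0, -0.0, 0.001], [-0.0, 1.0, -0.001], [-0.001, -0.001, -1.0]]
force: [0.4, -0.8, 0.4]
opening: 0.178
finger_force: 58.1
t: 22.38
position: [0.4296, -0.2838, 0.074]
eef_rot: [[-1.0, -0.001, 0.001], [-0.001, 1.0, -0.0], [-0.001, -0.0, -1.0]]
force: [0.8, -0.6, -0.7]
opening: 0.179
finger_force: 58.2
```

View pics/p4.png

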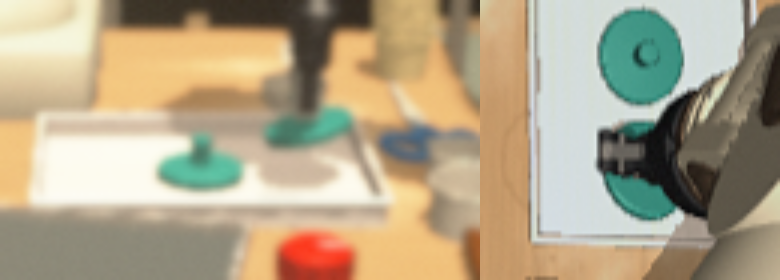

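Lid 2 is flat. Lid 1 is held about 0.25 rad tilted, with its −x edge up, so I'll tip the tool to level it, set it down, release and rise.

```bash
python3 -m pendant '[[[0,0,0],[0,-0.08,0],10],[[0,0,0],[0,-0.08,0],10],[[0,0,0.05],[0,-0.08,0],10],[[0,0,0.1],[0,-0.08,0],10],[[0,0,0.15],[0,-0.08,0],10],[[0,0,0.185],[0,-0.08,0],10],[[0,0,0.185],[0,-0.08,0],10]]'
python3 -m pendant '[[[0,0,0],[0,0,0],45],[[0,0,0],[0,0,0],45],[[0,0,0],[0,0,0],45],[[0,0,-0.1],[0,0,0],45],[[0,0,-0.2],[0,0,0],45],[[0,0,-0.4],[0,0.08,0],45],[[0,0.2,-0.5],[0,0.08,0],45],[[0,0.4,-0.5],[0,0.08,0],45],[[0,0.6,-0.5],[0,0.08,0],45],[[0,0.8,-0.5],[0,0.08,0],45],[[0,1,-0.5],[0,0.08,0],45],[[0,1,-0.5],[0,0.08,0],45]]'|grep -E 'pos|open'
python3 st.py
python3 - <<'E'
from h import *
s=cap('side'); m,b=blobs(s,(80,60,40),(100,255,255)); print(b)
for cn in cv2.findContours(m,cv2.RETR_EXTERNAL,2)[0]:
    if cv2.contourArea(cn)>60: print(cn.reshape(-1,2).mean(0).round(0),cv2.minAreaRect(cn))
for r_ in m[178:204,300:352]: print(''.join('#' if v else '.' for v in r_))
E
```

```text
t: 23.07
position: [0.429, -0.2835, 0.0354]
eef_rot: [[-0.969, -0.001, 0.246], [-0.0, 1.0, 0.001], [-0.246, 0.001, -0.969]]
force: [-0.3, -0.0, -0.3]
opening: 0.173
finger_force: 60.2
position: [0.4041, -0.0786, 0.1345]
opening: 0.529
t 24.07 p [ 0.4041 -0.0786  0.1345] yaw -179.66 zdir [ 0.001  0.001 -1.   ] j [-0.19 -0.26 -0.37  1.46  0.   -0.2 ] open 45.2 F [ 0.1 -0.9  0.1] ff 0.0
[([0, 85, 94, 32, 989], [46.2, 96.1]), ([254, 322, 35, 24, 221], [265.5, 335.5]), ([279, 328, 16, 12, 69], [287.0, 333.2])]
[267. 335.] ((269.3130187988281, 338.1112060546875), (34.676246643066406, 18.542160034179688), 40.81508255004883)
[ 43. 100.] ((44.5109977722168, 94.08586883544922), (19.194181442260742, 97.6691665649414), 73.95099639892578)
....................................................
....................................................
....................................................
....................................................
....................................................
....................................................
..............................................
[... 313 characters left out ...]
...........
.#######............................................
.#######............................................
..######............................................
...####.............................................
....................................................
....................................................
....................................................
....................................................
....................................................
....................................................
....................................................
....................................................
....................................................
```

```bash
python3 -m pendant '[[[0,0,-0.2],[0,0,0],45],[[-0.1,0.2,-0.2],[0,0,0],45],[[-0.2,0.4,-0.2],[0,0,0],45],[[-0.3,0.6,-0.2],[0,0,0],45],[[-0.4,0.8,-0.2],[0,0,0],45],[[-0.4,0.8,-0.2],[0,0,0],45]]' |grep -E 'pos'
python3 pan.py
python3 - <<'E'
from h import *
s=cap('side'); m,b=blobs(s,(78,60,30),(100,255,255)); print(b)
for r_ in m[172:204:1,296:352]: print(''.join('#' if v else '.' for v in r_))
E
python3 st.py 0.568 0.3675 0.16
```

```text
position: [0.4862, 0.0791, 0.1737]
px [401.7 286.4] fit [array([ 431.1, -283.4]), array([64.5, 65.9]), np.float64(16.8)]
px [404.9 256.5] fit [array([ 503.7, -287.4]), array([64. , 65.4]), np.float64(16.4)]
px [135.8 209.3] fit [array([567.5, 366.6]), array([62.9, 65.4]), np.float64(160.0)]
px [366.8  85.5] fit [array([ 939.7, -185.6]), array([ 62.5, 179.6]), np.float64(69.0)]
pan rows 204 311 cols 365 445
pan rim corners [[0.623, -0.194], [0.63, -0.377], [0.382, -0.383], [0.373, -0.204]]
[([0, 84, 94, 34, 1083], [46.1, 96.4]), ([300, 185, 20, 12, 120], [309.7, 191.9]), ([330, 186, 14, 12, 91], [336.4, 192.8]), ([254, 318, 42, 31, 888], [274.2, 334.1])]
........................................................
........................................................
........................................................
........................................................
........................................................
........................................................
........................................................
.......................................
[... 876 characters left out ...]
.....#############.............##############........
..............#...................############..........
.....................................###................
........................................................
........................................................
........................................................
........................................................
........................................................
........................................................
t 24.72 p [0.485  0.0771 0.1735] yaw -179.87 zdir [-0.    -0.001 -1.   ] j [ 0.16 -0.07 -0.12  1.51 -0.    0.16] open 44.8 F [-0.9 -0.2 -0.4] ff 0.0
shift shares [-0.418  1.451  0.067] n 8.0
```

Both placed lids are round and flat, 73 mm apart. Third lid.

```bash
python3 -m pendant '[[[-0.1,0.2,0],[0,0,0],45],[[-0.2,0.4,0],[0,0,0],45],[[-0.3,0.6,0],[0,0,0],45],[[-0.4,0.73,0],[0,0,0],45],[[-0.4,0.73,0],[0,0,0],45]]' |grep -E 'pos'
python3 -m pendant '[[[-0.01,0.2,0],[0,0,0],45],[[-0.01,0.4,0],[0,0,0],45],[[-0.01,0.6,0],[0,0,0],45],[[-0.01,0.725,0],[0,0,0],45],[[-0.01,0.725,0.1],[0,0,0],45],[[-0.01,0.725,0.15],[0,0,0],45],[[-0.01,0.725,0.15],[0,0,0],45]]' |grep -E 'pos'
python3 st.py 0.567 0.368 0.067
```

```text
position: [0.5668, 0.2249, 0.1709]
position: [0.5657, 0.3648, 0.1409]
t 25.72 p [0.5657 0.3648 0.1409] yaw 179.93 zdir [-0.003 -0.003 -1.   ] j [ 0.57  0.38  0.31  1.51 -0.    0.57] open 45.0 F [-0.8  0.4 -0.6] ff 0.0
shift shares [-0.008  0.017  0.369] n 2.0
```

```bash
python3 -m pendant '[[[0,0.015,0.2],[0,0,0],45],[[0,0.015,0.37],[0,0,0],45],[[0,0.015,0.37],[0,0,0],45],[[0,0.015,0.37],[0,0,0],10],[[0,0.015,0.37],[0,0,0],10],[[0,0.015,0.37],[0,0,0],10],[[0,0.015,0.37],[0,0,0],10],[[0,0.015,0.37],[0,0,0],10],[[0,0.015,0.37],[0,0,0],10]]' 60 |grep -E 'pos|open|force'
python3 -m pendant '[[[0,0,-0.2],[0,0,0],10],[[0,0,-0.4],[0,0,0],10],[[0,0,-0.6],[0,0,0],10],[[0,-0.2,-0.6],[0,0,0],10],[[0,-0.4,-0.6],[0,0,0],10],[[0,-0.6,-0.6],[0,0,0],10],[[0,-0.8,-0.6],[0,0,0],10],[[0,-1,-0.6],[0,0,0],10]]' |grep -E 'pos|open'
python3 -m pendant '[[[0,-0.2,0],[0,0,0],10],[[0,-0.4,0],[0,0,0],10],[[0,-0.6,0],[0,0,0],10],[[0,-0.8,0],[0,0,0],10],[[0,-1,0],[0,0,0],10]]' |grep -E 'pos|open'
python3 -m pendant '[[[0,-0.2,0],[0,0,0],10],[[0,-0.4,0],[0,0,0],10],[[0,-0.6,0],[0,0,0],10],[[0,-0.8,0],[0,0,0],10],[[0,-1,0],[0,0,0],10]]' |grep -E 'pos|open'
python3 st.py 0.583 -0.284 0.18
```

```text
position: [0.5674, 0.3705, 0.0733]
force: [1.0, -1.6, 7.4]
opening: 0.172
finger_force: 59.0
position: [0.5659, 0.1686, 0.1917]
opening: 0.17
position: [0.5659, -0.0318, 0.1919]
opening: 0.171
position: [0.5659, -0.232, 0.1919]
opening: 0.167
t 27.97 p [ 0.5659 -0.232   0.1919] yaw -179.99 zdir [ 0.003 -0.001 -1.   ] j [-0.39  0.22  0.22  1.56 -0.   -0.39] open 14.2 F [ 0.5 -0.4  0.5] ff 58.7
shift shares [-0.085 -0.26   0.06 ] n 2.0
```

```bash
python3 -m pendant '[[[-0.085,-0.2,0],[0,0,0],10],[[-0.085,-0.26,0.1],[0,0,0],10],[[-0.085,-0.26,0.3],[0,0,0],10],[[-0.085,-0.26,0.5],[0,0,0],10],[[-0.085,-0.26,0.65],[0,0,0],10],[[-0.085,-0.26,0.72],[0,0,0],10],[[-0.085,-0.26,0.755],[0,0,0],10],[[-0.085,-0.26,0.755],[0,0,0],10]]' |grep -E 'pos|open|force'
python3 -m pendant '[[[0,0,0],[0,0,0],45],[[0,0,0],[0,0,0],45],[[0,0,0],[0,0,0],45],[[0,0,-0.1],[0,0,0],45],[[0,0,-0.3],[0,0,0],45],[[0,0,-0.5],[0,0,0],45],[[0,0,-0.5],[0,0,0],45],[[0,0.2,-0.5],[0,0,0],45],[[0,0.4,-0.5],[0,0,0],45],[[0,0.6,-0.5],[0,0,0],45],[[0,0.8,-0.5],[0,0,0],45],[[0,1,-0.5],[0,0,0],45]]' |grep -E 'pos|open'
python3 -m pendant '[[[0.1,0.2,-0.2],[0,0,0],85],[[0.3,0.4,-0.2],[0,0,0],85],[[0.5,0.4,-0.2],[0,0,0],85],[[0.7,0.5,-0.2],[0,0,0],85],[[0.7,0.5,-0.2],[0,0,0],85]]' |grep -E 'pos|open'
python3 pan.py;  python3 - <<'E'
from h import *
c=cap('top')
_,b=blobs(c,(18,50,120),(35,255,255),150); b=[x for x in b if 90<x[1][0]<225 and 150<x[1][1]<300]
for x in b: print('cup',x,onz(c,[x[1]],0.040)[0].round(4))
E
```

```text
position: [0.5828, -0.282, 0.0397]
force: [0.2, -0.9, 0.6]
opening: 0.168
finger_force: 64.9
position: [0.583, -0.0802, 0.1401]
opening: 0.527
position: [0.4404, 0.0195, 0.1803]
opening: 0.996
px [401.7 286.5] fit [array([ 431.1, -283.4]), array([64.5, 65.8]), np.float64(17.5)]
px [404.9 256.6] fit [array([ 503.7, -287.4]), array([64.1, 65.4]), np.float64(17.1)]
px [401.  223.8] fit [array([ 583.5, -282.2]), array([64.2, 65.4]), np.float64(12.0)]
px [366.8  85.5] fit [array([ 939.6, -185.6]), array([ 62.5, 179.5]), np.float64(69.1)]
pan rows 204 311 cols 366 445
pan rim corners [[0.623, -0.194], [0.63, -0.377], [0.382, -0.383], [0.373, -0.204]]
cup ([175, 167, 25, 24, 405], [187.4, 178.3]) [0.6535 0.2504 0.04  ]
cup ([116, 192, 38, 29, 631], [134.1, 207.1]) [0.5726 0.3714 0.04  ]
cup ([180, 207, 25, 25, 455], [192.0, 218.7]) [0.5541 0.2284 0.04  ]
cup ([123, 226, 51, 28, 605], [148.5, 237.2]) [0.502  0.3273 0.04  ]
cup ([172, 247, 26, 26, 446], [184.8, 259.0]) [0.4564 0.2351 0.04  ]
cup ([97, 282, 48, 33, 835], [122.9, 297.5]) [0.3569 0.3693 0.04  ]
```

All three lids lie flat in the pan, at x = 0.431, 0.504 and 0.583. The open cups are at (0.456,0.235), (0.554,0.228), (0.654,0.250) and about (0.570,0.368). Now the first cup.

```bash
python3 -m pendant '[[[-0.04,0.2,0],[0,0,0],85],[[-0.083,0.4,0],[0,0,0],85],[[-0.083,0.6,0],[0,0,0],85],[[-0.083,0.8,0],[0,0,0],85],[[-0.083,0.98,0],[0,0,0],85],[[-0.083,0.98,0],[0,0,0],85],[[-0.083,0.98,0],[0,0,0],85]]' |grep -E 'pos|open'
python3 st.py 0.457 0.235 0.031
python3 - <<'E'
from h import *
s=cap('side'); _,b=blobs(s,(18,50,120),(35,255,255),100); print([x for x in b if 200<x[1][0]<380 and x[1][1]>250])
for x in b:
    if 200<x[1][0]<380 and x[1][1]>250: print(onz(s,[x[1]],.04)[0].round(3))
E
```

```text
position: [0.46, 0.2158, 0.179]
opening: 0.989
t 30.73 p [0.46   0.2158 0.179 ] yaw -179.82 zdir [ 0.001 -0.    -1.   ] j [ 0.44 -0.03 -0.08  1.52 -0.    0.44] open 84.5 F [-0.4  0.2 -0.2] ff 0.0
shift shares [0.015 0.096 0.74 ] n 4.0
[([0, 262, 503, 158, 55146], [225.0, 349.1]), ([278, 400, 54, 20, 457], [298.7, 413.7])]
[0.638 0.405 0.04 ]
[0.533 0.504 0.04 ]
```

```bash
python3 -m pendant '[[[0.015,0.096,0.1],[0,0,0],85],[[0.015,0.096,0.3],[0,0,0],85],[[0.015,0.096,0.5],[0,0,0],85],[[0.015,0.096,0.65],[0,0,0],85],[[0.015,0.096,0.74],[0,0,0],85],[[0.015,0.096,0.74],[0,0,0],85],[[0.015,0.096,0.74],[0,0,0],40],[[0.015,0.096,0.74],[0,0,0],40],[[0.015,0.096,0.74],[0,0,0],40],[[0.015,0.096,0.74],[0,0,0],40],[[0.015,0.096,0.74],[0,0,0],40]]' 35
python3 -m pendant '[[[0,0,-0.1],[0,0,0],40],[[0,0,-0.3],[0,0,0],40],[[0,0,-0.5],[0,0,0],40],[[0,0,-0.7],[0,0,0],40],[[0,0,-0.7],[0,0,0],40]]' |grep -E 'pos|open|force'; python3 st.py 0.541 -0.0283 0.18
```

```text
t: 31.7
position: [0.4582, 0.2335, 0.0337]
eef_rot: [[-1.0, 0.001, 0.004], [0.001, 1.0, 0.001], [-0.004, 0.001, -1.0]]
force: [-0.8, -2.3, 6.2]
opening: 0.643
finger_force: 36.5
position: [0.4592, 0.2345, 0.181]
force: [1.3, 0.5, -0.3]
opening: 0.641
finger_force: 37.5
t 32.12 p [0.4592 0.2345 0.181 ] yaw 179.99 zdir [ 0.012  0.006 -1.   ] j [ 0.47 -0.02 -0.07  1.51 -0.    0.47] open 54.7 F [ 1.3  0.5 -0.3] ff 37.5
shift shares [-0.409 -1.314  0.003] n 7.0
```

```bash
python3 -m pendant '[[[-0.05,-0.17,0],[0,0,0],40],[[-0.1,-0.34,0],[0,0,0],40],[[-0.15,-0.5,0],[0,0,0],40],[[-0.2,-0.66,0],[0,0,0],40]]' 45 |grep -E 'pos|open'
python3 -m pendant '[[[-0.05,-0.17,0],[0,0,0],40],[[-0.1,-0.34,0],[0,0,0],40],[[-0.15,-0.5,0],[0,0,0],40],[[-0.209,-0.654,0],[0,0,0],40],[[-0.209,-0.654,0],[0,0,0],40],[[-0.209,-0.654,0],[0,0,0],40]]' |grep -E 'pos|open'
python3 st.py 0.541 -0.0283 0.0865
python3 - <<'E'
from h import *
s=cap('side'); cv2.imwrite('pics/q1.png',cv2.resize(s['pixels'][130:290,210:400],(760,560)))
E
```

```text
position: [0.4972, 0.0999, 0.1728]
opening: 0.637
position: [0.5389, -0.0312, 0.1722]
opening: 0.639
t 32.95 p [ 0.5389 -0.0312  0.1722] yaw 179.83 zdir [ 0.002 -0.    -1.   ] j [-0.06  0.05 -0.01  1.51 -0.   -0.05] open 54.5 F [-0.   0.5 -0.3] ff 47.6
shift shares [-0.009  0.014  0.429] n 3.0
```

View pics/q1.png

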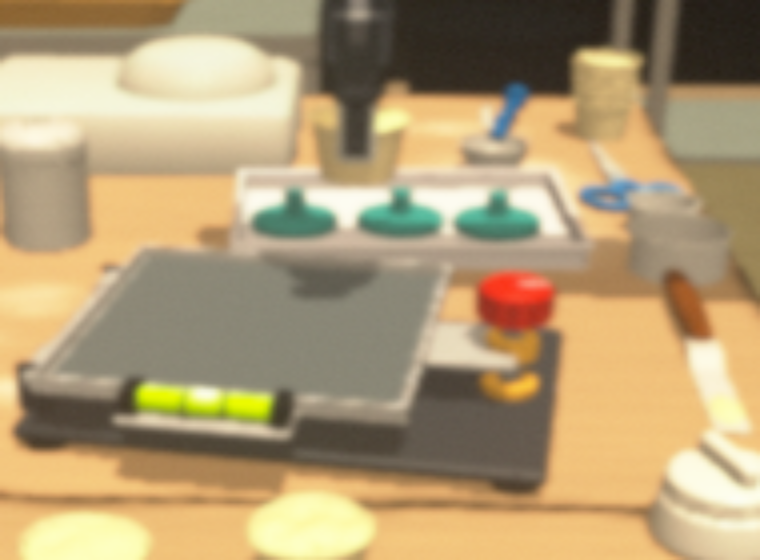

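The three lids lie flat, the bubble at (203,398) is centred, and the cup hangs upright at (360,145). I'll place it.

```bash
python3 -m pendant '[[[-0.009,0.014,0.15],[0,0,0],40],[[-0.009,0.014,0.3],[0,0,0],40],[[-0.009,0.014,0.38],[0,0,0],40],[[-0.009,0.014,0.42],[0,0,0],40],[[-0.009,0.014,0.43],[0,0,0],40],[[-0.009,0.014,0.43],[0,0,0],40]]' |grep -E 'pos|open|force'
python3 -m pendant '[[[0,0,0],[0,0,0],68],[[0,0,0],[0,0,0],68],[[0,0,0],[0,0,0],68],[[0,0,-0.1],[0,0,0],68],[[0,0,-0.25],[0,0,0],68],[[0,0,-0.4],[0,0,0],68],[[0,0.2,-0.45],[0,0,0],85],[[0,0.4,-0.45],[0,0,0],85],[[0,0.6,-0.45],[0,0,0],85],[[0,0.8,-0.45],[0,0,0],85],[[0,1,-0.45],[0,0,0],85]]' |grep -E 'pos|open'
python3 st.py 0.5555 0.2285 0.18
cat > cups.py <<'E'
from h import *
c=cap('top'); hsv=cv2.cvtColor(c['pixels'],cv2.COLOR_BGR2HSV)
m=cv2.inRange(hsv,(20,75,150),(35,255,255))
P=np.array([.593,.0165]); a=np.radians(-8.4); E=np.array([[np.cos(a),np.sin(a)],[-np.sin(a),np.cos(a)]])
for cn in cv2.findContours(m,cv2.RETR_EXTERNAL,2)[0]:
    u=cn.reshape(-1,2)
    if cv2.contourArea(cn)>150 and 90<u[:,0].mean()<340 and 150<u[:,1].mean()<300:
        z=.092 if u[:,0].mean()>225 else .04
        w=onz(c,u,z)[:,:2]; f=cv2.fitEllipse((w*1000).astype(np.float32))
        q=np.array(f[0])/1000; print('px',u.mean(0).round(),'xy',q.round(4),'axes',np.round(f[1],0),'plat',(E@(q-P)).round(4))
E
python3 cups.py
```

```text
position: [0.5404, -0.0258, 0.086]
force: [0.9, -0.1, -0.3]
opening: 0.642
finger_force: 47.9
position: [0.54, 0.1751, 0.1758]
opening: 0.999
t 34.42 p [0.54   0.1751 0.1758] yaw 179.97 zdir [ 0.002  0.    -1.   ] j [ 0.31  0.11  0.06  1.52 -0.    0.31] open 85.3 F [0.2 0.4 0.2] ff 0.0
shift shares [-0.077  0.267 -0.021] n 2.0
px [299. 230.] xy [ 0.5385 -0.027 ] axes [51. 54.] plat [-0.0476 -0.051 ]
```

```bash
python3 -m pendant '[[[-0.077,0.267,0],[0,0,0],85],[[-0.077,0.267,0],[0,0,0],85],[[-0.077,0.267,0.1],[0,0,0],85],[[-0.077,0.267,0.3],[0,0,0],85],[[-0.077,0.267,0.5],[0,0,0],85],[[-0.077,0.267,0.65],[0,0,0],85],[[-0.077,0.267,0.73],[0,0,0],85],[[-0.077,0.267,0.73],[0,0,0],85]]' |grep -E 'pos|force'
python3 -m pendant '[[[0,0,0],[0,0,0],40],[[0,0,0],[0,0,0],40],[[0,0,0],[0,0,0],40],[[0,0,0],[0,0,0],40],[[0,0,0],[0,0,0],40]]' 40 |grep -E 'pos|open|force'
python3 -m pendant '[[[0,0,-0.1],[0,0,0],40],[[0,0,-0.3],[0,0,0],40],[[0,0,-0.5],[0,0,0],40],[[0,0,-0.7],[0,0,0],40],[[0,0,-0.7],[0,0,0],40]]' |grep -E 'pos|open|force'; python3 st.py 0.630 -0.0415 0.18
```

```text
position: [0.5535, 0.2256, 0.0248]
force: [-0.9, 0.7, -0.0]
finger_force: 0.0
position: [0.5569, 0.2272, 0.0318]
force: [-1.8, -0.1, 6.8]
opening: 0.649
finger_force: 42.3
position: [0.5582, 0.2278, 0.1795]
force: [1.0, 0.1, 0.3]
opening: 0.648
finger_force: 42.7
t 35.97 p [0.5582 0.2278 0.1795] yaw 180.0 zdir [ 0.013  0.005 -1.   ] j [ 0.39  0.19  0.15  1.52 -0.    0.39] open 55.4 F [1.  0.1 0.3] ff 42.7
shift shares [-0.359 -1.346 -0.004] n 7.0
```

```bash
python3 -m pendant '[[[-0.05,-0.17,0],[0,0,0],40],[[-0.1,-0.34,0],[0,0,0],40],[[-0.15,-0.5,0],[0,0,0],40],[[-0.18,-0.67,0],[0,0,0],40]]' 45 |grep -E 'pos|open'
python3 -m pendant '[[[-0.05,-0.17,0],[0,0,0],40],[[-0.1,-0.34,0],[0,0,0],40],[[-0.15,-0.5,0],[0,0,0],40],[[-0.179,-0.67,0],[0,0,0],40],[[-0.179,-0.67,0],[0,0,0],40],[[-0.179,-0.67,0],[0,0,0],40]]' |grep -E 'pos|open'
python3 st.py 0.630 -0.0415 0.0845
```

```text
position: [0.5925, 0.0916, 0.1702]
opening: 0.65
position: [0.6277, -0.0431, 0.1698]
opening: 0.648
t 36.8 p [ 0.6277 -0.0431  0.1698] yaw 179.83 zdir [ 0.002 -0.    -1.   ] j [-0.07  0.26  0.22  1.53 -0.   -0.07] open 55.4 F [-0.5  0.1 -0.9] ff 47.7
shift shares [-0.011  0.008  0.427] n 3.0
```

```bash
python3 -m pendant '[[[-0.011,0.008,0.15],[0,0,0],40],[[-0.011,0.008,0.3],[0,0,0],40],[[-0.011,0.008,0.38],[0,0,0],40],[[-0.011,0.008,0.415],[0,0,0],40],[[-0.011,0.008,0.427],[0,0,0],40],[[-0.011,0.008,0.427],[0,0,0],40]]' |grep -E 'pos|open|force'
python3 -m pendant '[[[0,0,0],[0,0,0],68],[[0,0,0],[0,0,0],68],[[0,0,0],[0,0,0],68],[[0,0,-0.1],[0,0,0],68],[[0,0,-0.25],[0,0,0],68],[[0,0,-0.4],[0,0,0],68],[[0,0,-0.45],[0,0,0],68],[[0.3,0,-0.45],[0,0,0],85],[[0.5,0,-0.45],[0,0,0],85],[[0.7,0,-0.45],[0,0,0],85],[[0.9,0,-0.45],[0,0,0],85]]' |grep -E 'pos|open'
python3 st.py 0.655 0.251 0.18
python3 cups.py
```

```text
position: [0.6298, -0.0389, 0.0846]
force: [-0.3, 0.8, -1.3]
opening: 0.649
finger_force: 47.8
position: [0.4613, -0.0396, 0.1733]
opening: 0.992
t 38.22 p [ 0.4613 -0.0396  0.1733] yaw -180.0 zdir [ 0. -0. -1.] j [-0.09 -0.14 -0.19  1.52 -0.   -0.09] open 84.7 F [ 0.2 -0.1  1.4] ff 0.0
shift shares [-0.969  1.453 -0.034] n 9.0
```

Run:
```python
from h import *
c=cap('top'); hsv=cv2.cvtColor(c['pixels'],cv2.COLOR_BGR2HSV)
for u,v in [(187,178),(134,208),(150,235),(110,200),(300,230)]: print((u,v),hsv[v,u])
m=cv2.inRange(hsv,(23,40,150),(40,255,255))
for cn in cv2.findContours(m,cv2.RETR_EXTERNAL,2)[0]:
    u=cn.reshape(-1,2)
    if cv2.contourArea(cn)>120 and 90<u[:,0].mean()<340 and 150<u[:,1].mean()<300: print(u.mean(0).round(1),cv2.contourArea(cn),onz(c,[u.mean(0)],.092 if u[0,0]>225 else .04)[0].round(4),np.ptp(u,0))
```

```text
(187, 178) [ 35  67 212]
(134, 208) [ 36  71 212]
(150, 235) [ 18  84 203]
(110, 200) [ 15 116 183]
(300, 230) [ 50  18 212]
[120.4 297.7] 182.5 [0.356  0.3751 0.04  ] [25 17]
[285.2 284. ] 213.5 [ 0.4122 -0.0043  0.092 ] [18 16]
[329.9 246.2] 638.5 [ 0.5038 -0.0997  0.092 ] [54 20]
[333.6 212.1] 623.0 [ 0.5831 -0.1044  0.092 ] [52 22]
[133.  209.3] 433.5 [0.5671 0.3734 0.04  ] [27 23]
[298.3 203.6] 207.5 [ 0.5972 -0.0225  0.092 ] [18 15]
[186.4 177.6] 372.0 [0.655  0.2531 0.04  ] [22 21]
```

```bash
python3 -m pendant '[[[-0.1,0.17,0],[0,0,0],85],[[-0.2,0.34,0],[0,0,0],85],[[-0.35,0.5,0],[0,0,0],85],[[-0.48,0.72,0],[0,0,0],85],[[-0.48,0.72,0],[0,0,0],85]]' |grep -E 'pos'
python3 -m pendant '[[[-0.1,0.17,0],[0,0,0],85],[[-0.2,0.34,0],[0,0,0],85],[[-0.35,0.5,0],[0,0,0],85],[[-0.489,0.733,0],[0,0,0],85],[[-0.489,0.733,0],[0,0,0],85],[[-0.489,0.733,0],[0,0,0],85]]' |grep -E 'pos'
python3 st.py 0.655 0.251 0.031
python3 - <<'E'
from h import *
c=cap('top'); hsv=cv2.cvtColor(c['pixels'],cv2.COLOR_BGR2HSV)
m=cv2.inRange(hsv,(30,40,150),(42,255,255))
for cn in cv2.findContours(m,cv2.RETR_EXTERNAL,2)[0]:
    u=cn.reshape(-1,2)
    if cv2.contourArea(cn)>120 and 90<u[:,0].mean()<340 and 150<u[:,1].mean()<300: 
        f=cv2.fitEllipse(u); print(np.round(f[0],1),np.round(f[1],0),onz(c,[f[0]],.092 if u[0,0]>225 else .04)[0].round(4))
E
```

```text
position: [0.5614, 0.1084, 0.1731]
position: [0.6579, 0.2541, 0.1716]
t 39.23 p [0.6579 0.2541 0.1716] yaw -179.84 zdir [-0.001 -0.    -1.   ] j [ 0.37  0.46  0.49  1.59 -0.    0.37] open 85.1 F [ 1.3 -0.3 -1. ] ff 0.0
shift shares [ 0.014 -0.015  0.703] n 4.0
[306.5 191.4] [22. 23.] [ 0.6274 -0.0397  0.092 ]
[117.6 219.4] [ 15. 305.] [0.5398 0.4071 0.04  ]
[141.9 185.7] [ 15. 305.] [0.627  0.3594 0.04  ]
```

```bash
python3 -m pendant '[[[0.014,-0.015,0.1],[0,0,0],85],[[0.014,-0.015,0.3],[0,0,0],85],[[0.014,-0.015,0.5],[0,0,0],85],[[0.014,-0.015,0.65],[0,0,0],85],[[0.014,-0.015,0.69],[0,0,0],85],[[0.014,-0.015,0.69],[0,0,0],85]]' |grep -E 'pos|force'
python3 -m pendant '[[[0,0,0],[0,0,0],40],[[0,0,0],[0,0,0],40],[[0,0,0],[0,0,0],40],[[0,0,0],[0,0,0],40],[[0,0,0],[0,0,0],40]]' 40 |grep -E 'pos|open|force'
python3 -m pendant '[[[0,0,-0.1],[0,0,0],40],[[0,0,-0.3],[0,0,0],40],[[0,0,-0.5],[0,0,0],40],[[0,0,-0.7],[0,0,0],40],[[0,0,-0.7],[0,0,0],40]]' |grep -E 'pos|open|force'; python3 st.py 0.645 0.0613 0.18
```

```text
position: [0.6524, 0.2463, 0.0335]
force: [0.1, -0.6, 0.5]
finger_force: 0.0
position: [0.6555, 0.2483, 0.0396]
force: [-0.8, -0.4, 8.1]
opening: 0.64
finger_force: 41.3
position: [0.6563, 0.2488, 0.1878]
force: [1.6, 0.6, 1.8]
opening: 0.64
finger_force: 42.7
t 40.62 p [0.6563 0.2488 0.1878] yaw -180.0 zdir [ 0.014  0.005 -1.   ] j [ 0.36  0.44  0.49  1.6  -0.    0.36] open 54.7 F [1.6 0.6 1.8] ff 42.7
shift shares [ 0.057 -0.938  0.034] n 5.0
```

```bash
python3 -m pendant '[[[0.05,-0.17,0],[0,0,0],40],[[0.057,-0.34,0],[0,0,0],40],[[0.057,-0.5,0],[0,0,0],40],[[0.057,-0.7,0],[0,0,0],40],[[0.057,-0.938,0],[0,0,0],40],[[0.057,-0.938,0],[0,0,0],40],[[0.057,-0.938,0],[0,0,0],40]]' 45 |grep -E 'pos|open'
python3 st.py 0.645 0.0613 0.092
```

```text
position: [0.6429, 0.0575, 0.1776]
opening: 0.645
t 41.2 p [0.6429 0.0575 0.1776] yaw 179.79 zdir [ 0.003 -0.    -1.   ] j [ 0.09  0.3   0.29  1.55 -0.    0.09] open 55.1 F [ 0.5 -0.1 -1.4] ff 47.7
shift shares [-0.009  0.019  0.428] n 3.0
```

```bash
python3 -m pendant '[[[-0.011,0.019,0.15],[0,0,0],40],[[-0.011,0.019,0.3],[0,0,0],40],[[-0.011,0.019,0.38],[0,0,0],40],[[-0.011,0.019,0.415],[0,0,0],40],[[-0.011,0.019,0.427],[0,0,0],40],[[-0.011,0.019,0.427],[0,0,0],40]]' |grep -E 'pos|open|force'
python3 -m pendant '[[[0,0,0],[0,0,0],68],[[0,0,0],[0,0,0],68],[[0,0,0],[0,0,0],68],[[0,0,-0.1],[0,0,0],68],[[0,0,-0.25],[0,0,0],68],[[0,0,-0.4],[0,0,0],68],[[0,0,-0.45],[0,0,0],68],[[0.3,0,-0.45],[0,0,0],85],[[0.5,0,-0.45],[0,0,0],85],[[0.7,0,-0.45],[0,0,0],85],[[0.9,0,-0.45],[0,0,0],85]]' |grep -E 'pos|open'
python3 st.py 0.569 0.369 0.18
cat > cups.py <<'E'
from h import *
c=cap('top'); hsv=cv2.cvtColor(c['pixels'],cv2.COLOR_BGR2HSV)
P=np.array([.593,.0165]); a=np.radians(-8.4); E=np.array([[np.cos(a),np.sin(a)],[-np.sin(a),np.cos(a)]])
m=cv2.inRange(hsv,(28,40,150),(42,255,255))
for cn in cv2.findContours(m,cv2.RETR_EXTERNAL,2)[0]:
    u=cn.reshape(-1,2)
    if cv2.contourArea(cn)>100 and 90<u[:,0].mean()<340 and 150<u[:,1].mean()<300: 
        f=cv2.fitEllipse(u); q=onz(c,[f[0]],.092 if u[0,0]>225 else .04)[0]; print(np.round(f[0],1),np.round(f[1],0),q.round(4),'plat',(E@(q[:2]-P)).round(4))
E
python3 cups.py
```

```text
position: [0.6451, 0.0654, 0.0917]
force: [0.4, -0.7, -0.8]
opening: 0.637
finger_force: 47.8
position: [0.4764, 0.0641, 0.1797]
opening: 0.997
t 42.62 p [0.4764 0.0641 0.1797] yaw 179.99 zdir [ 0. -0. -1.] j [ 0.13 -0.09 -0.14  1.53 -0.    0.13] open 85.1 F [0.2 0.9 1.6] ff 0.0
shift shares [-0.463  1.525 -0.002] n 8.0
[206.  261.3] [ 9. 27.] [0.4546 0.1845 0.04  ] plat [-0.1615  0.1459]
[280.9 255.7] [10. 25.] [0.4745 0.0096 0.092 ] plat [-0.1162 -0.0242]
[240.5 214.1] [ 7. 77.] [0.5634 0.1082 0.092 ] plat [-0.0427  0.0864]
[135.5 208.7] [21. 24.] [0.569  0.3676 0.04  ] plat [-0.075   0.3438]
[306.7 191.6] [22. 24.] [ 0.6272 -0.0401  0.092 ] plat [ 0.0421 -0.051 ]
[236.6 182.6] [10. 73.] [0.6371 0.1239 0.092 ] plat [0.028  0.1127]
[199.  182.8] [11. 19.] [0.644 0.221 0.04 ] plat [0.0206 0.2097]
[274.5 178.8] [12. 21.] [0.6524 0.0366 0.092 ] plat [0.0558 0.0285]
```

```bash
python3 -m pendant '[[[-0.06,0.19,0],[0,0,0],85],[[-0.12,0.38,0],[0,0,0],85],[[-0.18,0.57,0],[0,0,0],85],[[-0.234,0.76,0],[0,0,0],85],[[-0.234,0.76,0],[0,0,0],85]]' |grep -E 'pos'
python3 -m pendant '[[[-0.06,0.19,0],[0,0,0],85],[[-0.12,0.38,0],[0,0,0],85],[[-0.18,0.57,0],[0,0,0],85],[[-0.234,0.76,0],[0,0,0],85],[[-0.234,0.76,0],[0,0,0],85],[[-0.234,0.76,0],[0,0,0],85]]' |grep -E 'pos'
python3 st.py 0.570 0.368 0.031; python3 cups.py
```

```text
position: [0.5258, 0.2215, 0.1792]
position: [0.5715, 0.3698, 0.1782]
t 43.58 p [0.5715 0.3698 0.1782] yaw -179.86 zdir [-0.002 -0.002 -1.   ] j [ 0.57  0.4   0.41  1.59 -0.    0.57] open 84.9 F [ 0.2 -0.8  0.5] ff 0.0
shift shares [ 0.006 -0.008  0.736] n 4.0
[298.9 228.9] [23. 25.] [ 0.5385 -0.0272  0.092 ] plat [-0.0476 -0.0512]
[134.5 210.6] [17. 23.] [0.5641 0.3693 0.04  ] plat [-0.0802  0.3448]
[306.7 191.5] [23. 24.] [ 0.6274 -0.0402  0.092 ] plat [ 0.0423 -0.051 ]
[262.4 181.8] [22. 24.] [0.6432 0.064  0.092 ] plat [0.0427 0.0544]
```

Three cups stand properly on the mat. Now the last one.

```bash
python3 -m pendant '[[[0.006,-0.008,0.1],[0,0,0],85],[[0.006,-0.008,0.3],[0,0,0],85],[[0.006,-0.008,0.5],[0,0,0],85],[[0.006,-0.008,0.65],[0,0,0],85],[[0.006,-0.008,0.72],[0,0,0],85],[[0.006,-0.008,0.72],[0,0,0],85]]' |grep -E 'pos|force'
python3 -m pendant '[[[0,0,0],[0,0,0],40],[[0,0,0],[0,0,0],40],[[0,0,0],[0,0,0],40],[[0,0,0],[0,0,0],40],[[0,0,0],[0,0,0],40]]' 40 |grep -E 'pos|open|force'
python3 -m pendant '[[[0,0,-0.1],[0,0,0],40],[[0,0,-0.3],[0,0,0],40],[[0,0,-0.5],[0,0,0],40],[[0,0,-0.7],[0,0,0],40],[[0,0,-0.7],[0,0,0],40]]' |grep -E 'pos|open|force'; python3 st.py 0.556 0.0745 0.18
```

```text
position: [0.5687, 0.3638, 0.0327]
force: [-0.4, -0.6, 1.2]
finger_force: 0.0
position: [0.5718, 0.3668, 0.0397]
force: [-0.2, -2.3, 5.7]
opening: 0.653
finger_force: 41.6
position: [0.5727, 0.3678, 0.1881]
force: [1.3, 0.0, 0.5]
opening: 0.647
finger_force: 42.8
t 44.97 p [0.5727 0.3678 0.1881] yaw 179.99 zdir [ 0.013  0.008 -1.   ] j [ 0.57  0.38  0.41  1.58 -0.    0.57] open 55.3 F [1.3 0.  0.5] ff 42.8
shift shares [ 0.084 -1.467  0.028] n 8.0
```

```bash
python3 -m pendant '[[[0,-0.17,0],[0,0,0],40],[[0.02,-0.34,0],[0,0,0],40],[[0.04,-0.5,0],[0,0,0],40],[[0.042,-0.73,0],[0,0,0],40]]' 45 |grep -E 'pos|open'
python3 -m pendant '[[[0,-0.17,0],[0,0,0],40],[[0.02,-0.34,0],[0,0,0],40],[[0.04,-0.5,0],[0,0,0],40],[[0.042,-0.73,0],[0,0,0],40],[[0.042,-0.73,0],[0,0,0],40],[[0.042,-0.73,0],[0,0,0],40]]' |grep -E 'pos|open'
python3 st.py 0.555 0.0745 0.092
```

```text
position: [0.5618, 0.2246, 0.1778]
opening: 0.647
position: [0.554, 0.0766, 0.1781]
opening: 0.648
t 45.8 p [0.554  0.0766 0.1781] yaw 179.79 zdir [ 0.003 -0.    -1.   ] j [ 0.14  0.09  0.04  1.52 -0.    0.14] open 55.4 F [-0.2 -0.1 -0.4] ff 47.8
shift shares [-0.003 -0.011  0.431] n 3.0
```

```bash
python3 -m pendant '[[[-0.003,-0.025,0.15],[0,0,0],40],[[-0.003,-0.025,0.3],[0,0,0],40],[[-0.003,-0.025,0.38],[0,0,0],40],[[-0.003,-0.025,0.415],[0,0,0],40],[[-0.003,-0.025,0.429],[0,0,0],40],[[-0.003,-0.025,0.429],[0,0,0],40]]' |grep -E 'pos|open|force'
python3 -m pendant '[[[0,0,0],[0,0,0],68],[[0,0,0],[0,0,0],68],[[0,0,0],[0,0,0],68],[[0,0,-0.1],[0,0,0],68],[[0,0,-0.25],[0,0,0],68],[[0,0,-0.4],[0,0,0],68],[[0,0,-0.5],[0,0,0],68],[[0,0.2,-0.6],[0,0,0],85],[[0.2,0.4,-0.6],[0,0,0],85],[[0.3,0.6,-0.6],[0,0,0],85],[[0.4,0.8,-0.6],[0,0,0],85],[[0.5,1,-0.6],[0,0,0],85]]' |grep -E 'pos|open'
python3 st.py; python3 cups.py; python3 pan.py
python3 - <<'E'
from h import *
c=cap('top');s=cap('side')
cv2.imwrite('pics/fin.png',np.hstack([cv2.resize(s['pixels'][140:270,200:400],(460,400)),cv2.resize(c['pixels'][150:300,215:345],(330,400))]))
E
```

```text
position: [0.5547, 0.0749, 0.0918]
force: [0.3, -0.8, -1.2]
opening: 0.648
finger_force: 48.1
position: [0.4648, 0.2526, 0.2112]
opening: 0.999
t 47.3 p [0.4648 0.2526 0.2112] yaw 179.96 zdir [ 0.002  0.    -1.   ] j [ 0.5   0.02  0.04  1.58 -0.    0.5 ] open 85.3 F [ 0.1  0.6 -0.5] ff 0.0
[299.2 228.8] [23. 24.] [ 0.5387 -0.0279  0.092 ] plat [-0.0472 -0.0519]
[232.9 196.3] [ 6. 35.] [0.6039 0.1294 0.092 ] plat [-0.0057  0.1133]
[306.7 191.4] [23. 24.] [ 0.6274 -0.04    0.092 ] plat [ 0.0423 -0.0509]
[262.5 181.8] [22. 24.] [0.6432 0.0638 0.092 ] plat [0.0427 0.0541]
px [402.9 288.4] fit [array([ 431.3, -283.3]), array([64.9, 65.9]), np.float64(21.6)]
px [404.5 256.6] fit [array([ 503.8, -287.2]), array([64.5, 65.1]), np.float64(19.4)]
px [401.  223.8] fit [array([ 583.5, -282.2]), array([64.2, 65.4]), np.float64(12.0)]
px [366.8  85.5] fit [array([ 939.6, -185.6]), array([ 62.5, 179.5]), np.float64(69.1)]
pan rows 204 311 cols 350 445
pan rim corners [[0.623, -0.194], [0.63, -0.377], [0.382, -0.383], [0.373, -0.204]]
```

View pics/fin.png

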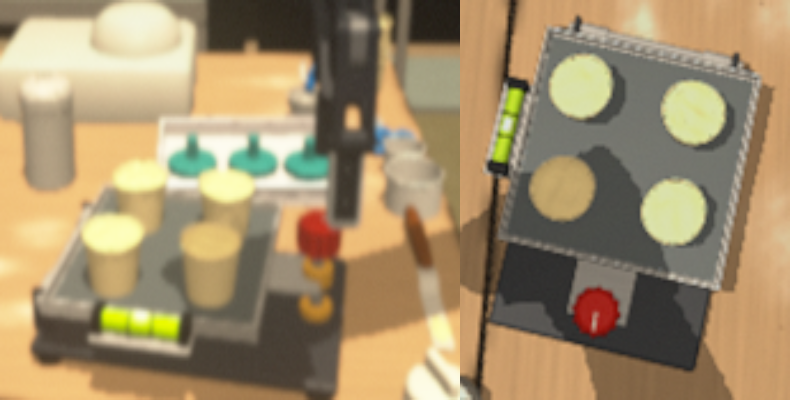

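All four cups stand upright on the mat (the fourth, in shadow, at (563,188)). The bubble at (143,322) is centred, the lids are flat in the pan, and the gripper is clear. I'm handing it in.

```bash
python3 -c "
from cell import r
print(r.close_job())"
```

```text
the job is handed in; nothing more can be done
None
```

The job is handed in, but no verdict came back: in the last pictures the platform was level, all four cups stood uncovered and upright on its mat, the three lids lay flat in the pan, and the shaker, bottle and timer were left alone.

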